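Shim the weighing slab level

ROBOT

A 6-joint arm with a two-finger parallel gripper is mounted at the origin on a cart in front of the work surface, level with it; the furniture and walls round the work are solid. World frame = base frame: x ahead of the robot, y to its left, z up, the work surface at z = 0. Lengths are in m, angles in rad, forces in N, time in s.
With the tool pointing down it reaches from about 0.35 to 0.85 m from the base axis. Payload 8.1 kg.
Tool frame: the origin (TCP) lies at the centre of the arm's flange, where the gripper is bolted on; the fingertips stand 186 mm ahead of it and the grasp point (between the pads) lies 167 mm ahead of it; z points along the fingers, y is the line along which they close (so a half turn about z gives the same grasp; the last joint's range is limited). The gripper opens to 93 mm and grips with 3 to 60 N. Pads are 15 mm wide; open, the fingers measure 128 mm over their backs; the gripper's body (75 mm by 188 mm) begins 65 mm behind the grasp point.
Start: joints at [1.197, 0.13, 1.488, -0, 1.523, -0.085], TCP at [0.171, 0.575, 0.405] pointing down, gripper open.
Joint ranges: [-2.96, 2.96], [-0.89, 2.26], [0.02, 2.5], [-1.34, 4.48], [0, 2.73], [-2.66, 2.66]. Speed limits (rad/s): [2.39, 2.39, 2.79, 3.14, 3.14, 3.14].

INTERFACE

Orientations are given as a rotation vector (axis times angle).
In Python, from plant import read_state, read_camera, camera_params, robot gives the robot as it stands.
- The arm moves only by the tool carry_out, never from a script. Its argument "targets" is a list of rows, each an object of numbers: "hand": the opening in per cent of the stroke, from 0 (shut) to 100 (fully open); "x", "y", "z": the shift along the tool's x, y, z in m; "ax", "ay", "az": the turn, a rotation vector about the tool's x, y, z in rad. In form: [{"hand": .., "x": .., "y": .., "z": .., "ax": .., "ay": .., "az": ..}, ...]. A call has 1 to 8 rows; each row is the pose to reach, as a shift and turn from the pose commanded when the call began, along the tool's axes at that moment; what a row does not reach only later rows make up. A row lasts 1/8 s, in which the tool goes at most 62.5 mm and 10.7 degrees, less where a joint would pass 70% of its speed; a pose out of reach is approached as far as the arm can. A call with a gripper value outside its range is refused whole. The fingers move at their own pace and stop on an object; "newtons" is the grip in N (left out, the last holds). Time passes only in rows, so rows that repeat a pose let the fingers close. It gives the time, the measured TCP pose, the force, the opening and the grip force at its end, in the units of the state.
- read_state(): the state, without advancing time (a new reading comes with each control period).
- read_camera(name): name is "scene" or "top"; returns (picture, depth): 480x640x3 uint8, blue, green, red; 480x640 float32, m along the optical axis (not along the pixel's ray), 0 where there is no reading.
- camera_params(name): a dict with "fx", "fy", "cx", "cy" (pixels), "k1" (the pictures are not rectified: a ray, as slopes to the right and down, at radius r is drawn at 1 + k1 r^2 times it, then the intrinsics apply), "position" and "rotation" of the camera in the world. Camera axes: x right, y up, looking along -z (the intrinsics and any distortion apply to the point x, -y, -z); pixel columns grow to the right and rows downward; lengths in m; the calibration is good to about 2 mm. A picture is of the moment at which its call begins. camera_params takes no time and is no camera call.
- robot.close_job(): hands the job in; it is judged then, once.
The state is a dict: "t": time; "q": joint angles; "dq": joint speeds; "joint_torque": joint torques, N m; "tool_pos": TCP position; "orientation": TCP orientation; "force": force on the tool from outside, world axes, zero at the start; "wrist_torque": the same for the moment, N m; "opening": finger opening in m; "gripper_force": force on a finger pad.
Only numpy, scipy, OpenCV 4.12 (cv2) and the standard library are available. Lean on these libraries where they do the work, as an engineer would, in place of code of your own. Each camera call takes 0.05 s, during which the arm holds its last target. There are 200 camera calls.

TASK

The stone slab under the balance sags at its front edge. Take the small carton that stands in front of it out of the way and stand it upright on the bench, then push the taller of the two grey plastic wedges, thin end first, straight in under the middle of the slab's front foot bar until the slab is level (the bubble stands between the two marks of its spirit level), and leave the wedge there carrying it. Do not knock or lift the slab or its glass shield by hand, and leave everything else where it is.

Things in the scene. Friction and masses are not known exactly. Their poses are not given: they have to be found in the camera images.
- wedge: the taller wedge: grey plastic, 143 x 45 mm, loose, 0.12 kg, lying on its flat sole. Origin: centre of the sole; x points to the thin end, z up. Thin end (x = +71.5 mm) 4 mm high; the top slopes straight up to 30 mm at x = -33.5 mm; from there to the thick end (x = -71.5 mm) it is a flat-topped grip 38 mm long, 30 mm high, 45 mm wide. The friction holds it where it is left
- thin_wedge: the lower wedge, same grey plastic and same outline (143 x 45 mm, axes alike, 0.07 kg), but only 14 mm high at its thick end: too low for this job; leave it where it lies
- filter_box: small upright white carton, 48 (x) x 58 (y) x 75 (z) mm, 0.06 kg, standing on the bench 80 to 110 mm in front of the slab, in the wedge's way. Origin: centre of its underside. Its x or -x points to the slab within 55 degrees. The bench beside it is bare as far as the bottle on the left and the microscope on the right
- stand: grey steel frame under the slab, fixed. Origin: below slab_front, within 2 mm of bench height (the stand's height, and so the slab's, differs from start to start); x points from the slab's front edge to its rear, z up. Side rails 16 mm wide at y = +-90 mm; the middle is open from the front: the wedge slides there on the bare bench
- slab_bar (a point): middle of the front lower edge of the slab's front foot bar, the line the wedge must lift; axes as the slab's (x to the rear, z normal to it). Steel bar, 10 mm deep and high, 110 mm long in y, 25 mm behind the slab's front edge. 20 to 24 mm above the bench when level, 12 mm lower at the start. The slab turns on a pin 205 mm behind this line; 5 to 7 N rest on the wedge
- slab_front (a point): middle of the shield's width on the slab's top front edge, axes as the slab's. White stone, 250 mm deep (x), 22 mm thick, y = -127 to +106 mm. On it a balance with a beaker in a glass draught shield with thin metal edges, 205 mm wide, 175 mm high, its front pane flush with the slab's front edge: an upright gripper has no room close to it; lean it away
- bubble (a joint): bubble of the spirit level that lies along x on the slab's right margin (seen from the front): m from the middle, positive toward the slab's rear, 4.4 mm per degree. +15 mm at the start (front low); within 3 mm of 0 = between the marks; negative when the front is too high. It settles in about 0.3 s
- bottle: white plastic bottle with red cap, 75 mm across, 164 mm tall, loose bystander. Origin: centre of its underside
- timer: white bench timer, 70 x 66 x 16 mm, lying flat, loose bystander. Origin: centre of its underside
- mouse: white computer mouse, 102 (x) x 58 (y) x 33 mm, loose bystander. Origin: centre of its underside
- microscope: black and white microscope, fixed, right of the slab; x points to its rear. Origin: on the bench below its body. Foot x = -148 to +137 mm, y = -100 to +100 mm, its low front 46 mm high; focus knobs to y = +-170 mm, 93 mm high at x = +56 mm; stage 185 mm high, to x = -125 and y = +-96 mm; head above 276 mm, eyepieces to x = -190 mm between 350 and 440 mm height: pass in front of it
There are look-alikes about, which are no part of the job. Leave any turquoise look-alike of the filter_box alone.

How it is judged:
By the outcome, as a careful person would: the job done as asked, in the order asked, and still so for the second after the job is handed in, with the robot touching nothing.
It also fails if it takes over 72 s, if anything falls off the work surface, if the arm or the gripper's body presses on something with over 40 N, if the wrist force passes 120 N, or if a joint passes its speed limit or range.

## Working session

There is one attempt and no reset: what is moved stays moved. The work goes in short steps, Python scripts to look and compute and a tool call to move; the robot and the scene stay as the last step left them, time stands still between calls to the robot, and variables do not carry over. Pictures are saved under pics/ and viewed, at most 13 in all, crops included, and the job is handed in when it is done.

Besides the shell and the picture viewer there is one more tool, called after "Emit:" as name([rows], argument=value, ...), one row to a line, values as JSON. carry_out: Moves the arm, as the interface text tells. Its arguments: {"type":"object","properties":{"targets":{"type":"array","items":{"type":"object","properties":{"hand":{"type":"number"},"x":{"type":"number"},"y":{"type":"number"},"z":{"type":"number"},"ax":{"type":"number"},"ay":{"type":"number"},"az":{"type":"number"}}}},"newtons":{"type":"number"}},"required":["targets"]}

```bash
ls; mkdir -p pics
cat > h.py <<'E'
import numpy as np, cv2
from scipy.spatial.transform import Rotation as R
from plant import read_state, read_camera, camera_params, robot
def rotm(p):
    r=np.array(p["rotation"],float)
    return r if r.shape==(3,3) else (R.from_rotvec(r).as_matrix() if r.size==3 else R.from_quat(r).as_matrix())
def cloud(name,d):
    "world xyz per pixel (nan without depth)"
    p=camera_params(name); v,u=np.mgrid[0:480,0:640].astype(np.float64)
    K=np.array([[p["fx"],0,p["cx"]],[0,p["fy"],p["cy"]],[0,0,1]])
    n=cv2.undistortPoints(np.stack([u.ravel(),v.ravel()],1)[:,None],K,np.array([p["k1"],0,0,0,0.]))[:,0].reshape(480,640,2)
    c=np.stack([n[...,0]*d,-n[...,1]*d,-d],-1); c[d<=0]=np.nan
    return c@rotm(p).T+np.array(p["position"])
def snap(name,tag):
    im,d=read_camera(name); cv2.imwrite(f"pics/{tag}.png",im); np.savez(f"{tag}.npz",im=im,d=d); return im,d,cloud(name,d)
def load(name,tag):
    z=np.load(f"{tag}.npz"); return z["im"],z["d"],cloud(name,z["d"])
E
python3 - <<'E'
from h import *
for n in("scene","top"):
    print(n,camera_params(n)); snap(n,n+"0")
print(read_state())
E
```

```text
pics
scene {'fx': 490.3914437129843, 'fy': 490.3914437129843, 'cx': 325.2390098749588, 'cy': 237.2493410706091, 'k1': -0.034619174616870106, 'position': array([-0.4005107 , -0.81785811,  0.85761079]), 'rotation': array([ 0.95497579, -0.45004463, -0.8046107 ])}
top {'fx': 620.5627018317808, 'fy': 620.5627018317808, 'cx': 314.6200885315399, 'cy': 241.91181080126879, 'k1': 0.012979133548960135, 'position': array([0.26384717, 0.01340248, 1.51242994]), 'rotation': array([ 0.18138613, -0.19068149, -1.63742452])}
{'t': 0.1, 'q': array([ 1.19659393e+00,  1.31097974e-01,  1.48912960e+00,  1.10055822e-05,
        1.52303183e+00, -8.53765414e-02]), 'dq': array([-0.00100059, -0.00152836, -0.00364319,  0.0008179 ,  0.00022623,
        0.00072607]), 'joint_torque': array([ 1.31395871e-03, -5.61343682e+01, -4.93095481e+01,  7.69608747e-02,
        2.91560974e-02, -1.17014670e-04]), 'tool_pos': array([0.17078605, 0.57497205, 0.40380713]), 'orientation': array([-4.52055801e-01, -3.10850302e+00,  2.54506815e-03]), 'force': array([0.62980863, 0.17830088, 1.26135579]), 'wrist_torque': array([-0.05282265,  0.0290923 , -0.01240959]), 'gripper_force': 0.0, 'opening': 0.09311374837021798}
```

View pics/scene0.png

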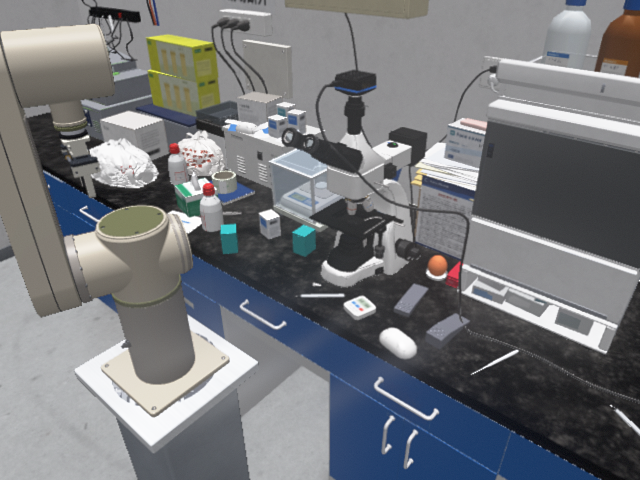

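View pics/top0.png

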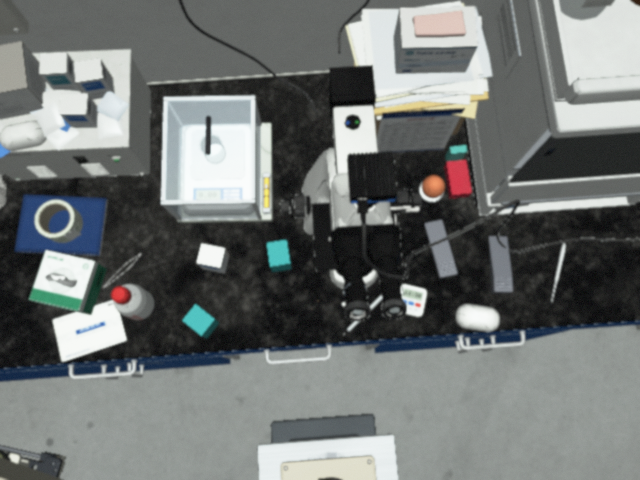

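Scene view: the white carton is at (269,223) with turquoise look-alikes at (229,238) and (304,240). The two grey wedges are at (410,299) and (447,328), and the balance is at (305,185). In the top view, the carton is at (211,257), the wedges at (440,248) and (500,263), and the slab front edge runs from (162,208) to (272,220).

Next I'll measure the wedge heights and outlines.

```bash
cat > m.py <<'E'
from h import *
np.set_printoptions(precision=4,suppress=True)
im,d,P=load("top","top0")
sc,ds,S=load("scene","scene0")
def region(P,box,zlo,zhi):
    u0,v0,u1,v1=box; Q=P[v0:v1,u0:u1].reshape(-1,3); return Q[(Q[:,2]>zlo)&(Q[:,2]<zhi)]
def rep(tag,Q):
    (c,s,a)=cv2.minAreaRect((Q[:,:2]*1000).astype(np.float32)); print(tag,len(Q),"c",np.round(c,1),"size",np.round(s,1),"ang",round(a,1),"z pct",np.percentile(Q[:,2],[2,50,90,98])*1000)
print("bench z top", np.nanmedian(P[300:330,230:260,2]), "scene",np.nanmedian(S[300:305,270:300,2]))
for tag,b,lo,hi in [("wA",(420,210,465,285),.003,.05),("wB",(482,225,520,300),.003,.05),("carton top",(190,235,235,280),.065,.09),("carton all",(190,235,235,280),.01,.09),("turqR",(262,235,298,275),.065,.09),("turqF",(178,300,222,342),.065,.09)]:
    rep(tag,region(P,b,lo,hi))
for tag,b in [("sA",(390,278,432,318)),("sB",(422,310,472,345)),("s carton",(255,205,285,242))]:
    Q=region(S,b,.004,.1); rep(tag,Q)
# slab: profile
for u in (170,200,230,250,262,267,271):
    print(u,[tuple(np.round(P[v,u]*1000).astype(int)) for v in (195,200,204,208,212,216,220,224)])
# mosaics of wedges and slab
c=[cv2.resize(x,(400,300),interpolation=cv2.INTER_CUBIC) for x in (im[205:295,410:530],im[170:275,150:290],sc[270:345,385:485],sc[150:245,225:352])]
cv2.imwrite("pics/mos.png",np.vstack([np.hstack(c[:2]),np.hstack(c[2:])]))
E
python3 m.py
```

```text
bench z top 0.0012254682061660915 scene -0.022278420907517693
wA 1668 c [ 587.9 -325.5] size [111.9 193.7] ang 83.7 z pct [ 3.1289  7.9243 16.5565 19.7734]
wB 1694 c [ 539.7 -464.1] size [ 93.1 191.4] ang 81.8 z pct [ 3.1989 15.1192 32.1531 36.6031]
carton top 521 c [593.6 240.1] size [60.2 49. ] ang 73.9 z pct [67.7152 76.608  80.5137 82.7526]
carton all 685 c [605.5 246.4] size [ 83.1 111.1] ang 79.3 z pct [13.8205 75.1724 80.0105 82.4299]
turqR 501 c [587.6  81. ] size [59.7 47.9] ang 5.2 z pct [67.9591 76.4172 80.6739 83.5281]
turqF 545 c [444.2 274.7] size [60.4 48.1] ang 48.0 z pct [68.2003 75.882  79.9604 82.9834]
sA 441 c [ 602.8 -318.4] size [190.5  46.8] ang 7.6 z pct [ 4.238   9.0681 12.5579 14.2962]
sB 768 c [ 525.3 -459.8] size [ 73.2 143.9] ang 72.1 z pct [ 4.9485 20.5798 30.0351 32.0591]
s carton 571 c [629.1 266.6] size [185.3  73.7] ang 35.9 z pct [ 6.1533 44.2602 72.8928 74.7744]
170 [(np.int64(701), np.int64(301), np.int64(218)), (np.int64(691), np.int64(302), np.int64(214)), (np.int64(682), np.int64(302), np.int64(215)), (np.int64(689), np.int64(314), np.int64(163
[... 1725 characters left out ...]
 np.int64(63)), (np.int64(723), np.int64(100), np.int64(63)), (np.int64(713), np.int64(100), np.int64(62)), (np.int64(702), np.int64(101), np.int64(66)), (np.int64(694), np.int64(102), np.int64(59)), (np.int64(690), np.int64(104), np.int64(39)), (np.int64(681), np.int64(105), np.int64(34)), (np.int64(679), np.int64(107), np.int64(2))]
271 [(np.int64(740), np.int64(90), np.int64(48)), (np.int64(729), np.int64(91), np.int64(43)), (np.int64(719), np.int64(92), np.int64(43)), (np.int64(708), np.int64(92), np.int64(42)), (np.int64(699), np.int64(93), np.int64(40)), (np.int64(687), np.int64(93), np.int64(45)), (np.int64(682), np.int64(95), np.int64(27)), (np.int64(678), np.int64(97), np.int64(4))]
```

View pics/mos.png

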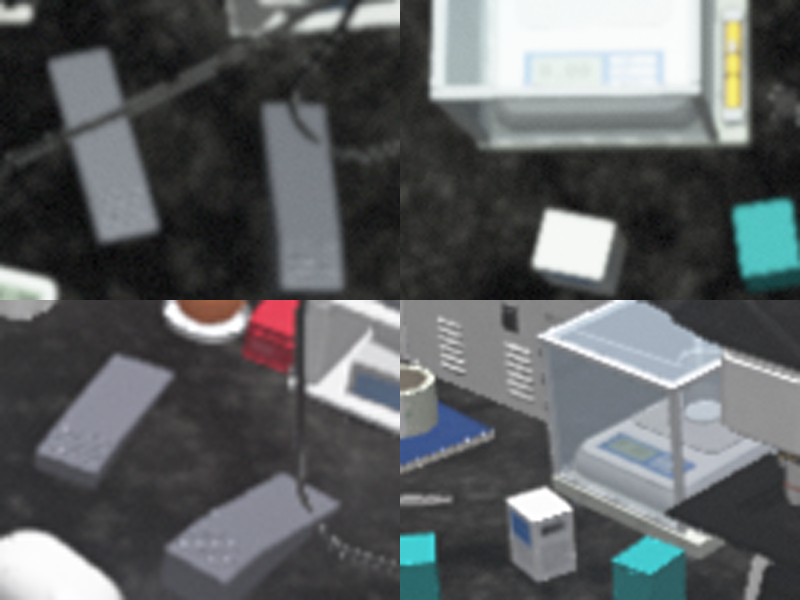

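In the mosaic, both wedges have the thick, dotted end toward the robot:
- **Left wedge, top (440,248):** about 14 mm high, so it is the thin_wedge.
- **Right wedge, top (500,263) / scene (447,328):** about 30 mm high with a flat grip, so it is the tall one to use.
- **Carton:** the white one at top (211,257). The turquoise ones at (279,254) and (199,320) are look-alikes.

Next I'll fit exact poses by matching silhouettes in both cameras.

```bash
cat > fit.py <<'E'
from h import *
from scipy.optimize import minimize
np.set_printoptions(precision=4,suppress=True)
WED=lambda h:np.array([[x,y,z] for x,z in((-.0715,0),(-.0715,h),(-.0335,h),(.0715,.004),(.0715,0)) for y in(-.0225,.0225)])
BOX=np.array([[x,y,z] for x in(-.024,.024) for y in(-.029,.029) for z in(0,.075)])
def proj(name,X):
    p=camera_params(name); c=(X-np.array(p["position"]))@rotm(p)
    n=np.stack([c[:,0]/-c[:,2],-c[:,1]/-c[:,2]],1); n=n*(1+p["k1"]*(n**2).sum(1,keepdims=True))
    return n*p["fx"]+[p["cx"],p["cy"]]
def mask(im,box,thr):
    u0,v0,u1,v1=box; m=np.zeros(im.shape[:2],np.uint8); m[v0:v1,u0:u1]=(im[v0:v1,u0:u1].max(2)>thr)
    n,l,s,_=cv2.connectedComponentsWithStats(m,connectivity=8); k=1+np.argmax(s[1:,4]); m=(l==k).astype(np.uint8)
    c=max(cv2.findContours(m,cv2.RETR_EXTERNAL,cv2.CHAIN_APPROX_NONE)[0],key=len); return cv2.fillConvexPoly(m*0,cv2.convexHull(c),1)
def fit(V,obs,x0,z=0.):
    "obs: list of (cam,mask); returns x,y,yaw"
    big=[(n,cv2.resize(m,None,fx=4,fy=4,interpolation=cv2.INTER_NEAREST)) for n,m in obs]
    def cost(p,each=False):
        c,s=np.cos(p[2]),np.sin(p[2]); X=V@np.array([[c,s,0],[-s,c,0],[0,0,1]])+[p[0],p[1],z]; r=[]
        for n,m in big:
            h=cv2.convexHull(((proj(n,X)+.5)*4).astype(np.float32)).astype(np.float32)
            a=cv2.fillConvexPoly(m*0,np.round(h*16).astype(np.int32),1,shift=4); r.append(1-(a&m).sum()/(a|m).sum())
        return r if each else sum(r)
    best=min((minimize(cost,x0,method="Nelder-Mead",options=dict(initial_simplex=np.array(x0)+np.array([[0,0,0],[.02,0,0],[0,.02,0],[0,0,s]]),xatol=1e-4,fatol=1e-5)) for s in(.3,-.3)),key=lambda r:r.fun)
    return best.x,cost(best.x,True)
E
python3 - <<'E'
from fit import *
im,d,P=load("top","top0"); sc,ds,S=load("scene","scene0")
mt=mask(im,(480,230,520,298),75); ms=mask(sc,(422,312,474,347),70)
for o in ([("top",mt)],[("scene",ms)],[("top",mt),("scene",ms)]): print("wedge",fit(WED(.03),o,[.54,-.464,0.]))
mt=mask(im,(190,235,235,280),75); ms=mask(sc,(252,203,287,243),85)
for o in ([("top",mt)],[("scene",ms)],[("top",mt),("scene",ms)]): print("carton",fit(BOX,o,[.594,.24,-.28]))
# slab front pane: points z 70..200
Q=P[195:225,160:275].reshape(-1,3); F=Q[(Q[:,2]>.075)&(Q[:,2]<.195)&(Q[:,0]>.66)&(Q[:,0]<.71)]
A=np.c_[F[:,1],F[:,2],np.ones(len(F))]; k=np.linalg.lstsq(A,F[:,0],rcond=None)[0]; r=F[:,0]-A@k
g=abs(r)<.006; k=np.linalg.lstsq(A[g],F[g,0],rcond=None)[0]; print("front x = %.3f y + %.3f z + %.4f"%tuple(k),r[g].std(),g.sum())
# lateral extents along slab y
n=np.array([1,-k[0]])/np.hypot(1,k[0]); e=np.array([-n[1],n[0]]); print("yaw",np.arctan2(n[1],n[0]))
a=(P[...,:2]@e)
for lo,hi,t in((.2,.24,"shield top"),(.035,.075,"slab/level"),(.08,.19,"pane")):
    m=(P[...,2]>lo)&(P[...,2]<hi)&(P[...,0]>.66)&(P[...,0]<.95)&(P[...,1]>.05)&(P[...,1]<.38); print(t,np.percentile(a[m],[.5,2,50,98,99.5]))
def st(t,b,lo,hi):
    u0,v0,u1,v1=b;Q=P[v0:v1,u0:u1].reshape(-1,3);Q=Q[(Q[:,2]>lo)&(Q[:,2]<hi)]; print(t,np.percentile(Q,[1,50,99],axis=0).round(3).tolist())
st("bottle",(105,280,160,325),.02,.3); st("mouse",(450,300,504,335),.008,.1); st("timer",(395,280,430,318),.008,.03)
st("eyep",(340,285,410,325),.2,.6); st("mic foot",(300,150,410,320),.02,.06); st("mic low",(300,150,410,320),.06,.2)
st("cable over wedge",(482,200,525,262),.04,.6);st("cable between",(440,200,482,260),.02,.6)
E
```

```text
wedge (array([ 0.5351, -0.4612, -0.0798]), [np.float64(0.057077625570776225)])
wedge (array([ 0.5265, -0.467 , -0.29  ]), [np.float64(0.3011374684036554)])
wedge (array([ 0.535 , -0.461 , -0.0901]), [np.float64(0.05757806549885758), np.float64(0.3259986123500842)])
carton (array([ 0.5968,  0.243 , -0.2329]), [np.float64(0.08650219987429286)])
carton (array([0.5957, 0.2411, 0.1015]), [np.float64(0.3233946676680436)])
carton (array([ 0.5968,  0.2433, -0.2113]), [np.float64(0.08858375833660259), np.float64(0.35017316669176324)])
front x = 0.057 y + -0.062 z + 0.6815 0.0013880954496019126 1050
yaw -0.056447763273982314
shield top [0.1566 0.1591 0.2574 0.3561 0.3594]
slab/level [0.131  0.1315 0.1508 0.3429 0.3553]
pane [0.0906 0.0954 0.2036 0.3535 0.3584]
bottle [[0.462, 0.393, 0.022], [0.492, 0.416, 0.107], [0.533, 0.457, 0.168]]
mouse [[0.373, -0.432, 0.009], [0.404, -0.381, 0.028], [0.439, -0.337, 0.04]]
timer [[0.421, -0.269, 0.009], [0.463, -0.238, 0.017], [0.499, -0.21, 0.025]]
eyep [[0.374, -0.145, 0.447], [0.398, -0.082, 0.473], [0.433, -0.045, 0.492]]
mic foot [[0.446, -0.245, 0.02], [0.527, -0.062, 0.042], [0.845, 0.011, 0.059]]
mic low [[0.518, -0.234, 0.064], [0.65, -0.025, 0.185], [0.775, 0.019, 0.198]]
cable over wedge [[0.576, -0.527, 0.041], [0.653, -0.433, 0.123], [0.672, -0.349, 0.305]]
cable between [[0.534, -0.42, 0.02], [0.563, -0.321, 0.299], [0.694, -0.254, 0.313]]
```

```bash
cat > plan.py <<'E'
from h import *
np.set_printoptions(precision=4,suppress=True)
N=np.array([.9984,-.0564]); E_=np.array([.0564,.9984]); YAW=-.0564   # slab axes
def goal(g,yaw,lean,st=None,base=None):
    "g: grasp point world; lean: fingers point forward by lean. -> shift, turn in present tool axes"
    st=st or read_state(); R0=R.from_rotvec(st["orientation"]).as_matrix(); p0=np.array(st["tool_pos"])
    y=np.array([-np.sin(yaw),np.cos(yaw),0]); z=np.array([np.sin(lean)*np.cos(yaw),np.sin(lean)*np.sin(yaw),-np.cos(lean)])
    G=np.stack([np.cross(y,z),y,z],1); p=np.array(g)-.167*z
    print("t",round(st["t"],2),"grasp now",p0+.167*R0[:,2],"force",st["force"],"open",round(st["opening"],4),"| shift",R0.T@(p-p0),"turn",R.from_matrix(R0.T@G).as_rotvec(),"TCP",p)
def ne(n,e,z): return np.r_[n*N+e*E_,z]
E
python3 - <<'E'
from plan import *
im,d,P=load("top","top0")
for u,v in((105,287),(122,270),(142,253)): print(P[v,u])
goal([.597,.243,.233],-.233,0); goal([.597,.243,.050],-.233,0)
E
```

```text
[0.5492 0.5133 0.002 ]
[0.588  0.4706 0.0051]
[0.6282 0.4219 0.0017]
t 0.1 grasp now [0.1707 0.5747 0.2368] force [0.6298 0.1783 1.2614] open 0.0931 | shift [-0.5031 -0.1968  0.0041] turn [-0.0017 -0.0002 -0.0558] TCP [0.597 0.243 0.4  ]
t 0.1 grasp now [0.1707 0.5747 0.2368] force [0.6298 0.1783 1.2614] open 0.0931 | shift [-0.5031 -0.1965  0.1871] turn [-0.0017 -0.0002 -0.0558] TCP [0.597 0.243 0.217]
```

Emit:
carry_out([
  {"hand": 100, "x": -0.06, "y": -0.023, "z": 0},
  {"hand": 100, "x": -0.503, "y": -0.197, "z": 0.004, "az": -0.056},
  {"hand": 100, "x": -0.503, "y": -0.197, "z": 0.004, "az": -0.056},
  {"hand": 100, "x": -0.503, "y": -0.197, "z": 0.004, "az": -0.056},
  {"hand": 100, "x": -0.503, "y": -0.197, "z": 0.004, "az": -0.056},
  {"hand": 100, "x": -0.503, "y": -0.197, "z": 0.004, "az": -0.056},
  {"hand": 100, "x": -0.503, "y": -0.197, "z": 0.004, "az": -0.056},
  {"hand": 100, "x": -0.503, "y": -0.197, "z": 0.004, "az": -0.056},
])

```text
schema error: expected keys hand, x, y, z, ax, ay, az
```

Emit:
carry_out([
  {"hand": 100, "x": 0, "y": 0, "z": 0},
])

```text
schema error: expected keys hand, x, y, z, ax, ay, az
```

```bash
python3 -c "
from plan import *
goal([.597,.243,.05],-.233,0)"
```

```text
t 0.1 grasp now [0.1707 0.5747 0.2368] force [0.6298 0.1783 1.2614] open 0.0931 | shift [-0.5031 -0.1965  0.1871] turn [-0.0017 -0.0002 -0.0558] TCP [0.597 0.243 0.217]
```

All seven keys are needed in each row.

Emit:
carry_out([
  {"hand": 100, "x": -0.503, "y": -0.197, "z": 0.004, "ax": 0, "ay": 0, "az": -0.056},
  {"hand": 100, "x": -0.503, "y": -0.197, "z": 0.004, "ax": 0, "ay": 0, "az": -0.056},
  {"hand": 100, "x": -0.503, "y": -0.197, "z": 0.004, "ax": 0, "ay": 0, "az": -0.056},
  {"hand": 100, "x": -0.503, "y": -0.197, "z": 0.004, "ax": 0, "ay": 0, "az": -0.056},
  {"hand": 100, "x": -0.503, "y": -0.197, "z": 0.004, "ax": 0, "ay": 0, "az": -0.056},
  {"hand": 100, "x": -0.503, "y": -0.197, "z": 0.004, "ax": 0, "ay": 0, "az": -0.056},
  {"hand": 100, "x": -0.503, "y": -0.197, "z": 0.004, "ax": 0, "ay": 0, "az": -0.056},
  {"hand": 100, "x": -0.503, "y": -0.197, "z": 0.004, "ax": 0, "ay": 0, "az": -0.056},
])

```text
t: 1.1
tool_pos: [0.5665, 0.2662, 0.4006]
orientation: [-0.365, -3.12, 0.0]
force: [-0.1, 1.1, -0.1]
opening: 0.0928
gripper_force: 0.0
```

```bash
python3 -c "
from plan import *
goal([.597,.243,.05],-.233,0)"
```

```text
t 1.1 grasp now [0.5664 0.2662 0.2336] force [-0.0693  1.1317 -0.0769] open 0.0928 | shift [-0.0351 -0.0155  0.1836] turn [-0.0002 -0.0005  0.0001] TCP [0.597 0.243 0.217]
```

Emit:
carry_out([
  {"hand": 100, "x": 0, "y": 0, "z": 0, "ax": 0, "ay": 0, "az": 0},
  {"hand": 100, "x": 0, "y": 0, "z": 0, "ax": 0, "ay": 0, "az": 0},
])

```text
t: 1.35
tool_pos: [0.5651, 0.2676, 0.4003]
orientation: [-0.366, -3.119, 0.0]
force: [-0.8, -0.1, -0.0]
opening: 0.0931
gripper_force: 0.0
```

Run:
```python
from plan import *
goal([.597,.243,.05],-.233,0)
im,d,P=snap("top","top1"); snap("scene","scene1")
cv2.imwrite("pics/c1.png",cv2.resize(im[140:340,90:357],(800,600)))
```

```text
t 1.35 grasp now [0.5649 0.2676 0.2333] force [-0.7603 -0.1174 -0.0296] open 0.0931 | shift [-0.037  -0.0165  0.1833] turn [-0.0004 -0.0015 -0.0007] TCP [0.597 0.243 0.217]
```

View pics/c1.png

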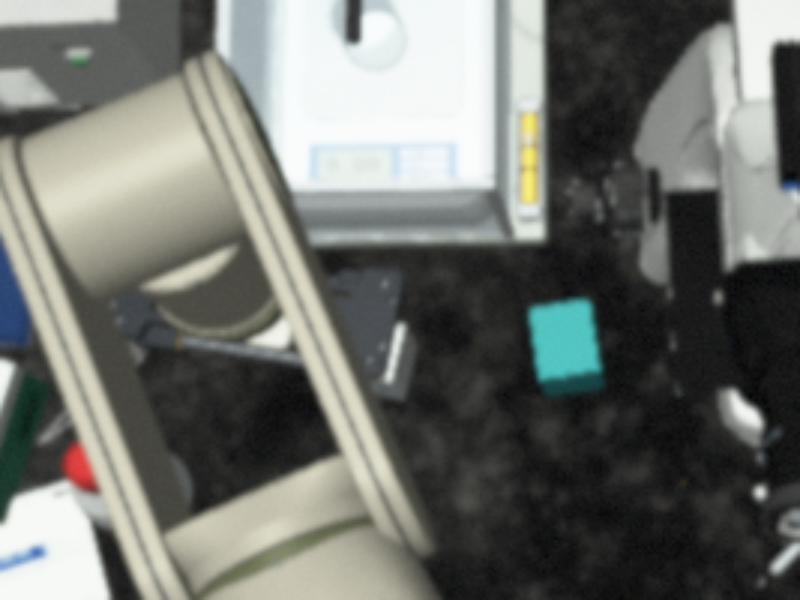

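The crop shows the gripper hanging at about (270,330), its long body running left-right, clear of the shield and the turquoise box at (567,345). Next I'll move over the carton and down.

Emit:
carry_out([
  {"hand": 100, "x": -0.037, "y": -0.016, "z": 0, "ax": 0, "ay": 0, "az": 0},
  {"hand": 100, "x": -0.037, "y": -0.016, "z": 0.04, "ax": 0, "ay": 0, "az": 0},
  {"hand": 100, "x": -0.037, "y": -0.016, "z": 0.09, "ax": 0, "ay": 0, "az": 0},
  {"hand": 100, "x": -0.037, "y": -0.016, "z": 0.14, "ax": 0, "ay": 0, "az": 0},
  {"hand": 100, "x": -0.037, "y": -0.016, "z": 0.17, "ax": 0, "ay": 0, "az": 0},
  {"hand": 100, "x": -0.037, "y": -0.016, "z": 0.183, "ax": 0, "ay": 0, "az": 0},
  {"hand": 100, "x": -0.037, "y": -0.016, "z": 0.183, "ax": 0, "ay": 0, "az": 0},
])

```text
t: 2.33
tool_pos: [0.5969, 0.2445, 0.2179]
orientation: [-0.363, -3.12, 0.001]
force: [-0.9, 0.2, 0.7]
opening: 0.0933
gripper_force: 0.0
```

Emit:
carry_out([
  {"hand": 45, "x": 0, "y": 0, "z": 0, "ax": 0, "ay": 0, "az": 0},
  {"hand": 45, "x": 0, "y": 0, "z": 0, "ax": 0, "ay": 0, "az": 0},
  {"hand": 45, "x": 0, "y": 0, "z": 0, "ax": 0, "ay": 0, "az": 0},
  {"hand": 45, "x": 0, "y": 0, "z": 0, "ax": 0, "ay": 0, "az": 0},
], newtons=8)

```text
t: 2.82
tool_pos: [0.5977, 0.2436, 0.2185]
orientation: [0.365, 3.12, 0.0]
force: [1.4, 0.7, 7.8]
opening: 0.0581
gripper_force: 7.9
```

```bash
python3 -c "
from plan import *
goal([.592,.37,.15],-.0564,0);goal([.592,.37,.05],-.0564,0)"
```

```text
t 2.83 grasp now [0.5978 0.2436 0.0515] force [1.4046 0.7464 7.8287] open 0.0581 | shift [ 0.0347  0.1217 -0.0985] turn [ 0.0002  0.0007 -0.1766] TCP [0.592 0.37  0.317]
t 2.83 grasp now [0.5978 0.2436 0.0515] force [1.4046 0.7464 7.8287] open 0.0581 | shift [0.0348 0.1217 0.0015] turn [ 0.0002  0.0007 -0.1766] TCP [0.592 0.37  0.217]
```

Gripped: the opening of 58.1 mm matches the carton's width. Next I'll lift it, carry it left and set it down.

Emit:
carry_out([
  {"hand": 45, "x": 0, "y": 0, "z": -0.025, "ax": 0, "ay": 0, "az": 0},
  {"hand": 45, "x": 0.01, "y": 0.03, "z": -0.04, "ax": 0, "ay": 0, "az": -0.04},
  {"hand": 45, "x": 0.025, "y": 0.075, "z": -0.04, "ax": 0, "ay": 0, "az": -0.12},
  {"hand": 45, "x": 0.035, "y": 0.11, "z": -0.04, "ax": 0, "ay": 0, "az": -0.177},
  {"hand": 45, "x": 0.035, "y": 0.122, "z": -0.03, "ax": 0, "ay": 0, "az": -0.177},
  {"hand": 45, "x": 0.035, "y": 0.122, "z": -0.012, "ax": 0, "ay": 0, "az": -0.177},
  {"hand": 45, "x": 0.035, "y": 0.122, "z": -0.003, "ax": 0, "ay": 0, "az": -0.177},
  {"hand": 45, "x": 0.035, "y": 0.122, "z": -0.001, "ax": 0, "ay": 0, "az": -0.177},
])

```text
t: 3.82
tool_pos: [0.5916, 0.3689, 0.2175]
orientation: [-0.09, -3.138, 0.002]
force: [0.9, -0.8, -0.5]
opening: 0.0576
gripper_force: 8.0
```

Emit:
carry_out([
  {"hand": 45, "x": 0, "y": 0, "z": 0, "ax": 0, "ay": 0, "az": 0},
])

```text
t: 3.95
tool_pos: [0.5918, 0.3695, 0.2187]
orientation: [-0.09, -3.14, 0.001]
force: [-0.8, -0.4, -0.3]
opening: 0.058
gripper_force: 8.0
```

```bash
python3 -c "
from plan import *
goal([.592,.37,.0515],-.0564,0)"
```

```text
t 3.95 grasp now [0.5917 0.3694 0.0517] force [-0.8048 -0.3686 -0.3055] open 0.058 | shift [-0.0002  0.0005  0.0002] turn [-0.0004 -0.0006 -0.0007] TCP [0.592  0.37   0.2185]
```

Emit:
carry_out([
  {"hand": 45, "x": 0, "y": 0, "z": 0.001, "ax": 0, "ay": 0, "az": 0},
  {"hand": 78, "x": 0, "y": 0, "z": 0.001, "ax": 0, "ay": 0, "az": 0},
  {"hand": 78, "x": 0, "y": 0, "z": 0.001, "ax": 0, "ay": 0, "az": 0},
  {"hand": 78, "x": 0, "y": 0, "z": 0.001, "ax": 0, "ay": 0, "az": 0},
  {"hand": 78, "x": 0, "y": 0, "z": -0.03, "ax": 0, "ay": 0, "az": 0},
  {"hand": 78, "x": 0, "y": 0, "z": -0.08, "ax": 0, "ay": 0, "az": 0},
  {"hand": 78, "x": 0, "y": 0, "z": -0.11, "ax": 0, "ay": 0, "az": 0},
])

```text
t: 4.82
tool_pos: [0.592, 0.3708, 0.3323]
orientation: [0.087, 3.137, 0.003]
force: [0.6, -0.4, 0.3]
opening: 0.0725
gripper_force: 0.0
```

Run:
```python
from plan import *
c,s=np.cos(-.08),np.sin(-.08); w=np.array([.535,-.461])+np.array([[c,-s],[s,c]])@[-.052,0]
print(w)
goal([.36,.2,.2],-.08,.3)
goal([.36,-.3,.2],-.08,.6)
goal(np.r_[w,.024],-.08,.6)
```

```text
[ 0.4832 -0.4568]
t 4.83 grasp now [0.5925 0.371  0.1653] force [ 0.6115 -0.4491  0.3437] open 0.0725 | shift [ 0.2714 -0.1822 -0.0283] turn [ 0.0054 -0.2971  0.0239] TCP [0.3108 0.2039 0.3595]
t 4.83 grasp now [0.5925 0.371  0.1653] force [ 0.6115 -0.4491  0.3437] open 0.0725 | shift [ 0.2886 -0.6803 -0.0075] turn [ 0.009  -0.5971  0.023 ] TCP [ 0.266  -0.2925  0.3378]
t 4.83 grasp now [0.5925 0.371  0.1653] force [ 0.6115 -0.4491  0.3437] open 0.0725 | shift [ 0.1574 -0.8304  0.1686] turn [ 0.009  -0.5971  0.023 ] TCP [ 0.3892 -0.4493  0.1618]
```

Emit:
carry_out([
  {"hand": 78, "x": 0, "y": -0.02, "z": -0.05, "ax": 0, "ay": 0, "az": 0},
  {"hand": 78, "x": 0.02, "y": -0.075, "z": -0.06, "ax": 0, "ay": -0.04, "az": 0},
  {"hand": 78, "x": 0.06, "y": -0.12, "z": -0.06, "ax": 0, "ay": -0.1, "az": 0},
  {"hand": 78, "x": 0.11, "y": -0.15, "z": -0.055, "ax": 0, "ay": -0.16, "az": 0},
  {"hand": 78, "x": 0.16, "y": -0.17, "z": -0.05, "ax": 0, "ay": -0.22, "az": 0},
  {"hand": 78, "x": 0.21, "y": -0.18, "z": -0.04, "ax": 0, "ay": -0.27, "az": 0},
  {"hand": 78, "x": 0.25, "y": -0.186, "z": -0.03, "ax": 0, "ay": -0.3, "az": 0},
  {"hand": 78, "x": 0.25, "y": -0.186, "z": -0.03, "ax": 0, "ay": -0.3, "az": 0},
])

```text
t: 5.82
tool_pos: [0.3294, 0.1984, 0.3579]
orientation: [0.077, 2.841, -0.012]
force: [0.5, 0.6, 0.9]
opening: 0.0726
gripper_force: 0.0
```

Run:
```python
from plan import *
st=read_state(); print(st["q"],st["tool_pos"])
def tcp(p,yaw,lean):
    z=np.array([np.sin(lean)*np.cos(yaw),np.sin(lean)*np.sin(yaw),-np.cos(lean)]); goal(np.array(p)+.167*z,yaw,lean,st)
tcp([.29,-.05,.29],-.06,.5)
tcp([.28,-.2,.29],-.06,.5)
tcp([.36,-.44,.25],-.08,.6)
im,d,P=snap("top","top2")
from fit import mask,fit,BOX
print(fit(BOX,[("top",mask(im,(120,220,190,290),75))],[.592,.37,-.056]))
```

```text
[ 0.4845 -0.6257  2.2236 -0.1584  1.2876 -1.0075] [0.3294 0.1984 0.3579]
t 5.83 grasp now [0.3786 0.1958 0.1983] force [0.4559 0.6175 0.8801] open 0.0726 | shift [ 0.0448 -0.2502  0.0572] turn [ 0.0023 -0.2002  0.0055] TCP [ 0.29 -0.05  0.29]
t 5.83 grasp now [0.3786 0.1958 0.1983] force [0.4559 0.6175 0.8801] open 0.0726 | shift [ 0.0465 -0.4005  0.0566] turn [ 0.0023 -0.2002  0.0055] TCP [ 0.28 -0.2   0.29]
t 5.83 grasp now [0.3786 0.1958 0.1983] force [0.4559 0.6175 0.8801] open 0.0726 | shift [-0.0304 -0.6359  0.1223] turn [ 0.0113 -0.3001  0.0234] TCP [ 0.36 -0.44  0.25]
(array([0.5904, 0.3815, 0.0215]), [np.float64(0.382246906362662)])
```

Emit:
carry_out([
  {"hand": 78, "x": 0.005, "y": -0.04, "z": 0.02, "ax": 0, "ay": -0.07, "az": 0},
  {"hand": 78, "x": 0.015, "y": -0.09, "z": 0.04, "ax": 0, "ay": -0.14, "az": 0},
  {"hand": 78, "x": 0.025, "y": -0.12, "z": 0.05, "ax": 0, "ay": -0.2, "az": 0},
  {"hand": 78, "x": 0.027, "y": -0.14, "z": 0.052, "ax": 0, "ay": -0.2, "az": 0},
  {"hand": 78, "x": 0.027, "y": -0.14, "z": 0.052, "ax": 0, "ay": -0.2, "az": 0},
])

```text
t: 6.5
tool_pos: [0.3462, 0.0681, 0.3002]
orientation: [0.083, 2.663, -0.033]
force: [-0.4, -0.4, -0.1]
opening: 0.0728
gripper_force: 0.0
```

Run:
```python
from plan import *
st=read_state(); print(st["q"],st["tool_pos"])
def tcp(p,yaw,lean):
    z=np.array([np.sin(lean)*np.cos(yaw),np.sin(lean)*np.sin(yaw),-np.cos(lean)]); goal(np.array(p)+.167*z,yaw,lean,st)
tcp([.305,-.05,.30],-.06,.5)
tcp([.30,-.2,.30],-.06,.5)
tcp([.36,-.44,.25],-.08,.6)
from fit import *
im,d,P=snap("top","top3")
cv2.imwrite("pics/c3.png",cv2.resize(im[180:420,60:380],(800,600)))
```

```text
[ 0.092  -0.8888  2.494  -0.0906  1.067  -1.392 ] [0.3462 0.0681 0.3002]
t 6.5 grasp now [0.4227 0.0619 0.1518] force [-0.4137 -0.4426 -0.136 ] open 0.0728 | shift [ 0.0304 -0.1205 -0.0143] turn [-0.0098 -0.0228  0.0005] TCP [ 0.305 -0.05   0.3  ]
t 6.5 grasp now [0.4227 0.0619 0.1518] force [-0.4137 -0.4426 -0.136 ] open 0.0728 | shift [ 0.0269 -0.2705 -0.011 ] turn [-0.0098 -0.0228  0.0005] TCP [ 0.3 -0.2  0.3]
t 6.5 grasp now [0.4227 0.0619 0.1518] force [-0.4137 -0.4426 -0.136 ] open 0.0728 | shift [-0.016  -0.5057  0.0699] turn [ 0.0005 -0.1227  0.0182] TCP [ 0.36 -0.44  0.25]
```

View pics/c3.png

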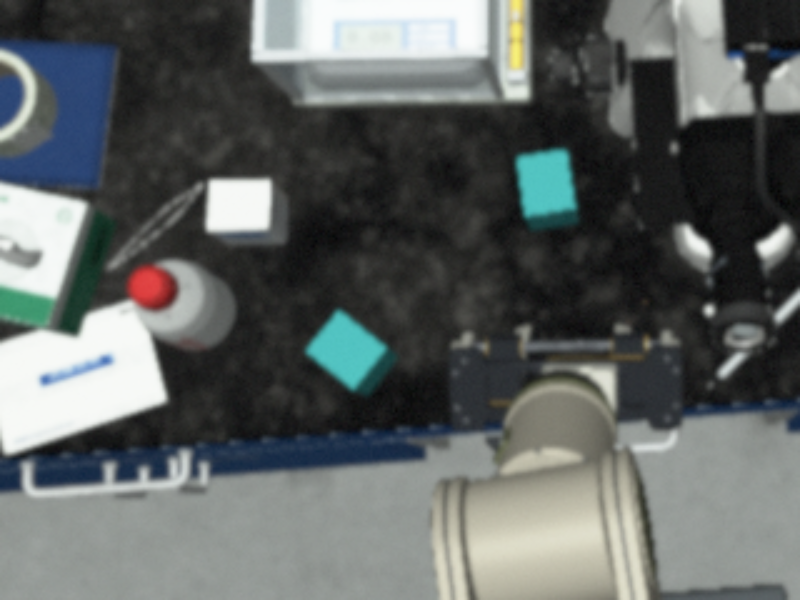

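The carton stands upright at crop (240,205), clear of the tweezers at (155,225) and the bottle at (185,300). The arm is at its inner limit, so I'll check its radius against the eyepieces at (745,330).

Run:
```python
from plan import *
im,d,P=load("top","top3")
Q=P[300:480,230:336].reshape(-1,3); r=np.hypot(Q[:,0],Q[:,1])
for lo,hi in((.2,.25),(.25,.3),(.3,.35),(.35,.4),(.4,.45),(.45,.55)):
    m=(Q[:,2]>lo)&(Q[:,2]<hi); print(lo,m.sum(),np.percentile(r[m],[98,99.7]) if m.sum() else "")
Q=P[285:345,336:420].reshape(-1,3);Q=Q[Q[:,2]>.25]; r=np.hypot(Q[:,0],Q[:,1])
for lo in(.25,.3,.33,.36,.4,.44):
    m=(Q[:,2]>lo)&(Q[:,2]<lo+.05); print("eye",lo,m.sum(),np.percentile(r[m],[.3,2]) if m.sum() else "",np.percentile(Q[m,1],[1,99]) if m.sum() else "")
```

```text
0.2 1451 [0.4425 0.4516]
0.25 863 [0.44   0.4447]
0.3 408 [0.3942 0.3968]
0.35 582 [0.3769 0.3786]
0.4 786 [0.3491 0.3519]
0.45 7158 [0.3214 0.3299]
eye 0.25 0  
eye 0.3 0  
eye 0.33 0  
eye 0.36 0  
eye 0.4 17 [0.4257 0.426 ] [-0.1459 -0.045 ]
eye 0.44 1517 [0.3789 0.3819] [-0.1447 -0.0444]
```

Run:
```python
from plan import *
im,d,P=load("top","top0"); sc,ds,S=load("scene","scene0")
for nm,Q in(("top",P[120:325,285:425].reshape(-1,3)),("scene",S[60:290,280:425].reshape(-1,3))):
    Q=Q[(Q[:,1]>-.2)&(Q[:,1]<.06)]; r=np.hypot(Q[:,0],Q[:,1])
    for lo in np.arange(.02,.5,.04):
        m=(Q[:,2]>lo)&(Q[:,2]<lo+.04)&(r<.9)
        if m.sum()>10:
            k=np.argsort(r[m])[:max(5,m.sum()//100)]; print(nm,round(lo,2),m.sum(),"rmin %.3f"%np.median(r[m][k]),np.median(Q[m][k],0))
```

```text
top 0.02 461 rmin 0.513 [ 0.508  -0.0646  0.0271]
top 0.06 540 rmin 0.538 [ 0.534 -0.063  0.064]
top 0.1 451 rmin 0.674 [ 0.6738 -0.0044  0.1008]
top 0.14 392 rmin 0.526 [ 0.5189 -0.0444  0.1771]
top 0.18 1747 rmin 0.519 [ 0.5184 -0.0223  0.1852]
top 0.22 223 rmin 0.689 [ 0.688  -0.0428  0.2553]
top 0.26 196 rmin 0.564 [ 0.5633 -0.0347  0.2778]
top 0.3 509 rmin 0.575 [ 0.5738 -0.0411  0.3208]
top 0.34 1699 rmin 0.533 [ 0.5023 -0.1396  0.3768]
top 0.38 2143 rmin 0.483 [ 0.4799 -0.0456  0.4145]
top 0.42 2393 rmin 0.402 [ 0.3838 -0.0698  0.4586]
top 0.46 1714 rmin 0.379 [ 0.3742 -0.0584  0.4647]
scene 0.02 1244 rmin 0.507 [ 0.4986 -0.0876  0.0257]
scene 0.06 1153 rmin 0.529 [ 0.5215 -0.0892  0.0632]
scene 0.1 780 rmin 0.564 [ 0.5549 -0.0993  0.1052]
scene 0.14 800 rmin 0.516 [ 0.5148 -0.0339  0.1785]
scene 0.18 1978 rmin 0.517 [ 0.5157 -0.0301  0.1825]
scene 0.22 596 rmin 0.584 [ 0.5747 -0.0982  0.2405]
scene 0.26 832 rmin 0.536 [ 0.5321 -0.0636  0.2829]
scene 0.3 1715 rmin 0.537 [ 0.5319 -0.0719  0.3146]
scene 0.34 1075 rmin 0.501 [ 0.4917 -0.0847  0.377 ]
scene 0.38 876 rmin 0.455 [ 0.4481 -0.0754  0.4121]
scene 0.42 797 rmin 0.378 [ 0.3723 -0.0603  0.4574]
scene 0.46 833 rmin 0.380 [ 0.3758 -0.0526  0.4631]
```

```bash
cat >> plan.py <<'E'
def tcp(p,yaw,lean,st):
    z=np.array([np.sin(lean)*np.cos(yaw),np.sin(lean)*np.sin(yaw),-np.cos(lean)]); goal(np.array(p)+.167*z,yaw,lean,st)
E
python3 - <<'E'
from plan import *
st=read_state()
for a in(.1,-.07,-.24,-.41,-.58,-.75): tcp([.367*np.cos(a),.367*np.sin(a),.26],-.08,.5,st)
tcp([.36,-.44,.25],-.08,.6,st)
E
```

```text
t 6.55 grasp now [0.4226 0.0627 0.1521] force [-0.2351  0.642  -0.0289] open 0.0728 | shift [-0.0001 -0.0305  0.0458] turn [ 0.0002 -0.0224  0.0187] TCP [0.3652 0.0366 0.26  ]
t 6.55 grasp now [0.4226 0.0627 0.1521] force [-0.2351  0.642  -0.0289] open 0.0728 | shift [-0.0042 -0.0926  0.0485] turn [ 0.0002 -0.0224  0.0187] TCP [ 0.3661 -0.0257  0.26  ]
t 6.55 grasp now [0.4226 0.0627 0.1521] force [-0.2351  0.642  -0.0289] open 0.0728 | shift [ 0.0011 -0.1547  0.0464] turn [ 0.0002 -0.0224  0.0187] TCP [ 0.3565 -0.0872  0.26  ]
t 6.55 grasp now [0.4226 0.0627 0.1521] force [-0.2351  0.642  -0.0289] open 0.0728 | shift [ 0.0157 -0.2149  0.0394] turn [ 0.0002 -0.0224  0.0187] TCP [ 0.3366 -0.1463  0.26  ]
t 6.55 grasp now [0.4226 0.0627 0.1521] force [-0.2351  0.642  -0.0289] open 0.0728 | shift [ 0.0391 -0.2715  0.0279] turn [ 0.0002 -0.0224  0.0187] TCP [ 0.307  -0.2011  0.26  ]
t 6.55 grasp now [0.4226 0.0627 0.1521] force [-0.2351  0.642  -0.0289] open 0.0728 | shift [ 0.0706 -0.3229  0.012 ] turn [ 0.0002 -0.0224  0.0187] TCP [ 0.2685 -0.2502  0.26  ]
t 6.55 grasp now [0.4226 0.0627 0.1521] force [-0.2351  0.642  -0.0289] open 0.0728 | shift [-0.0158 -0.5064  0.0698] turn [ 0.0012 -0.1224  0.0186] TCP [ 0.36 -0.44  0.25]
```

Emit:
carry_out([
  {"hand": 78, "x": -0.002, "y": -0.03, "z": 0.046, "ax": 0, "ay": -0.02, "az": 0.02},
  {"hand": 78, "x": -0.004, "y": -0.085, "z": 0.048, "ax": 0, "ay": -0.02, "az": 0.02},
  {"hand": 78, "x": 0, "y": -0.14, "z": 0.047, "ax": 0, "ay": -0.02, "az": 0.02},
  {"hand": 78, "x": 0.011, "y": -0.195, "z": 0.042, "ax": 0, "ay": -0.02, "az": 0.02},
  {"hand": 78, "x": 0.028, "y": -0.245, "z": 0.034, "ax": 0, "ay": -0.02, "az": 0.02},
  {"hand": 78, "x": 0.048, "y": -0.295, "z": 0.025, "ax": 0, "ay": -0.02, "az": 0.02},
  {"hand": 78, "x": 0.055, "y": -0.345, "z": 0.028, "ax": 0, "ay": -0.03, "az": 0.02},
  {"hand": 78, "x": 0.055, "y": -0.345, "z": 0.028, "ax": 0, "ay": -0.03, "az": 0.02},
])

```text
t: 7.55
tool_pos: [0.3043, -0.2599, 0.2619]
orientation: [0.135, 2.653, -0.044]
force: [-0.3, -0.1, 0.3]
opening: 0.0726
gripper_force: 0.0
```

Run:
```python
from plan import *
st=read_state(); print(st["q"])
tcp([.35,-.44,.25],-.08,.6,st)
goal([.4832,-.4568,.10],-.08,.6,st)
im,d,P=snap("top","top4"); sc,_,_=snap("scene","scene4")
cv2.imwrite("pics/c4.png",np.vstack([cv2.resize(im[180:355,310:590],(640,300)),cv2.resize(sc[180:380,300:600],(640,300))]))
```

```text
[-1.0138 -0.5522  2.3818  0.4372  1.0371 -2.6555]
t 7.55 grasp now [ 0.3818 -0.2691  0.1143] force [-0.3243 -0.0771  0.3335] open 0.0726 | shift [-0.0505 -0.1743  0.0417] turn [-0.0189 -0.1142 -0.0163] TCP [ 0.35 -0.44  0.25]
t 7.55 grasp now [ 0.3818 -0.2691  0.1143] force [-0.3243 -0.0771  0.3335] open 0.0726 | shift [-0.0801 -0.1794  0.0711] turn [-0.0189 -0.1142 -0.0163] TCP [ 0.3892 -0.4493  0.2378]
```

View pics/c4.png

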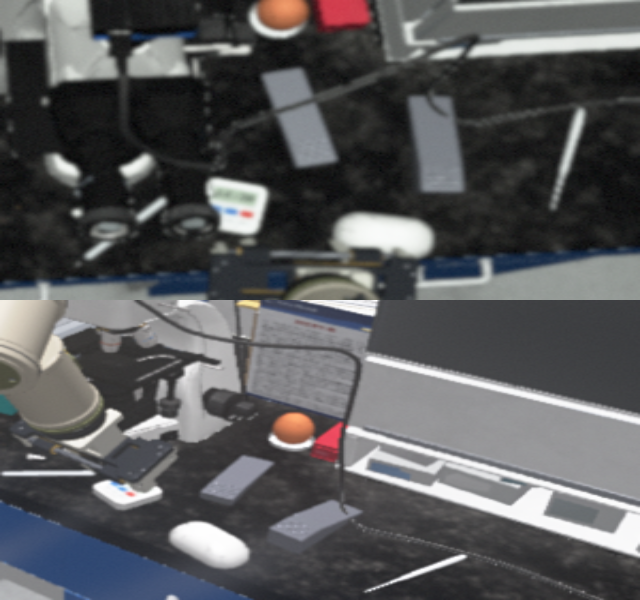

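The picture shows the tall wedge in the top view at (437,145), with the cable only over its thin end, and the mouse at (383,232). Joint 6 is at its limit, so I'll flip the gripper half a turn, which gives the same grasp, while moving on.

Emit:
carry_out([
  {"hand": 78, "x": -0.01, "y": -0.01, "z": -0.01, "ax": 0, "ay": 0, "az": 0.18},
  {"hand": 78, "x": -0.02, "y": -0.03, "z": -0.02, "ax": 0, "ay": 0, "az": 0.36},
  {"hand": 78, "x": -0.03, "y": -0.05, "z": -0.02, "ax": 0, "ay": 0, "az": 0.54},
  {"hand": 78, "x": -0.03, "y": -0.07, "z": -0.02, "ax": 0, "ay": 0, "az": 0.72},
  {"hand": 78, "x": -0.03, "y": -0.09, "z": -0.02, "ax": 0, "ay": 0, "az": 0.9},
  {"hand": 78, "x": -0.03, "y": -0.11, "z": -0.02, "ax": 0, "ay": 0, "az": 1.08},
  {"hand": 78, "x": -0.03, "y": -0.12, "z": -0.02, "ax": 0, "ay": 0, "az": 1.26},
  {"hand": 78, "x": -0.03, "y": -0.12, "z": -0.02, "ax": 0, "ay": 0, "az": 1.44},
])

```text
t: 8.65
tool_pos: [0.31, -0.3776, 0.2942]
orientation: [1.9, 1.956, 0.414]
force: [0.3, 0.3, 0.4]
opening: 0.0726
gripper_force: 0.0
```

Run:
```python
from plan import *
st=read_state(); print(st["q"],R.from_rotvec(st["orientation"]).as_matrix())
```

```text
[-1.1488 -0.2424  2.095   0.4746  1.076  -1.3616] [[-0.0127  0.8855  0.4645]
 [ 0.9977  0.042  -0.0528]
 [-0.0663  0.4628 -0.884 ]]
```

Emit:
carry_out([
  {"hand": 78, "x": 0, "y": 0, "z": 0, "ax": 0, "ay": 0, "az": 0.18},
  {"hand": 78, "x": 0, "y": 0, "z": 0, "ax": 0, "ay": 0, "az": 0.36},
  {"hand": 78, "x": 0, "y": 0, "z": 0, "ax": 0, "ay": 0, "az": 0.54},
  {"hand": 78, "x": 0, "y": 0, "z": 0, "ax": 0, "ay": 0, "az": 0.72},
  {"hand": 78, "x": 0, "y": 0, "z": 0, "ax": 0, "ay": 0, "az": 0.9},
  {"hand": 78, "x": 0, "y": 0, "z": 0, "ax": 0, "ay": 0, "az": 1.08},
  {"hand": 78, "x": 0, "y": 0, "z": 0, "ax": 0, "ay": 0, "az": 1.26},
  {"hand": 78, "x": 0, "y": 0, "z": 0, "ax": 0, "ay": 0, "az": 1.44},
])

```text
t: 9.65
tool_pos: [0.3102, -0.3769, 0.2942]
orientation: [2.953, 0.238, 0.722]
force: [-1.1, -0.3, -0.4]
opening: 0.0725
gripper_force: 0.0
```

```bash
sed -i 's/    G=np.stack(\[np.cross(y,z),y,z\],1)/    y=y*np.sign(R0[:,1]@y); G=np.stack([np.cross(y,z),y,z],1)/' plan.py
python3 - <<'E'
from plan import *
st=read_state(); print(st["q"])
goal([.4832,-.4568,.09],-.08,.6,st)
from fit import *
im,d,P=snap("top","top5")
m=mask(im,(480,222,520,298),75)
for t in(65,75,90): print(fit(WED(.03),[("top",mask(im,(480,222,520,298),t))],[.535,-.461,-.08]))
E
```

```text
[-1.1479 -0.244   2.0963  0.4746  1.0761  0.0787]
t 9.65 grasp now [ 0.3878 -0.3856  0.1466] force [-1.1254 -0.3416 -0.442 ] open 0.0725 | shift [0.0269 0.073  0.0992] turn [0.0012 0.1149 0.245 ] TCP [ 0.3892 -0.4493  0.2278]
(array([ 0.5348, -0.4612, -0.0725]), [np.float64(0.06331056331056328)])
(array([ 0.535 , -0.4611, -0.0847]), [np.float64(0.05524861878453036)])
(array([ 0.5365, -0.4609, -0.0775]), [np.float64(0.09331743480740318)])
```

Emit:
carry_out([
  {"hand": 78, "x": 0.01, "y": 0.04, "z": 0.02, "ax": 0, "ay": 0.06, "az": 0.12},
  {"hand": 78, "x": 0.02, "y": 0.073, "z": 0.06, "ax": 0, "ay": 0.115, "az": 0.245},
  {"hand": 78, "x": 0.027, "y": 0.073, "z": 0.099, "ax": 0, "ay": 0.115, "az": 0.245},
  {"hand": 78, "x": 0.027, "y": 0.073, "z": 0.099, "ax": 0, "ay": 0.115, "az": 0.245},
  {"hand": 78, "x": 0.027, "y": 0.073, "z": 0.099, "ax": 0, "ay": 0.115, "az": 0.245},
])

```text
t: 10.32
tool_pos: [0.3887, -0.4501, 0.2285]
orientation: [2.974, -0.11, 0.92]
force: [-0.1, -0.7, 0.2]
opening: 0.0726
gripper_force: 0.0
```

Run:
```python
from plan import *
st=read_state(); print(st["q"])
goal([.4832,-.4568,.023],-.08,.6,st)
```

```text
[-1.1017  0.1354  1.888   0.6656  0.8931  0.1748]
t 10.32 grasp now [ 0.4827 -0.4578  0.0907] force [-0.1094 -0.6936  0.1638] open 0.0726 | shift [-0.0379 -0.0012  0.0561] turn [ 0.0013 -0.0001  0.0064] TCP [ 0.3892 -0.4493  0.1608]
```

Emit:
carry_out([
  {"hand": 78, "x": -0.012, "y": -0.001, "z": 0.018, "ax": 0, "ay": 0, "az": 0.006},
  {"hand": 78, "x": -0.025, "y": -0.001, "z": 0.037, "ax": 0, "ay": 0, "az": 0.006},
  {"hand": 78, "x": -0.033, "y": -0.001, "z": 0.049, "ax": 0, "ay": 0, "az": 0.006},
  {"hand": 78, "x": -0.037, "y": -0.001, "z": 0.055, "ax": 0, "ay": 0, "az": 0.006},
  {"hand": 78, "x": -0.037, "y": -0.001, "z": 0.055, "ax": 0, "ay": 0, "az": 0.006},
])

```text
t: 10.95
tool_pos: [0.3885, -0.4502, 0.1611]
orientation: [2.976, -0.125, 0.92]
force: [0.2, 0.3, 0.7]
opening: 0.0726
gripper_force: 0.0
```

Emit:
carry_out([
  {"hand": 30, "x": 0, "y": 0, "z": 0, "ax": 0, "ay": 0, "az": 0},
  {"hand": 30, "x": 0, "y": 0, "z": 0, "ax": 0, "ay": 0, "az": 0},
  {"hand": 30, "x": 0, "y": 0, "z": 0, "ax": 0, "ay": 0, "az": 0},
  {"hand": 30, "x": 0, "y": 0, "z": 0, "ax": 0, "ay": 0, "az": 0},
], newtons=20)

```text
t: 11.45
tool_pos: [0.3888, -0.4503, 0.1618]
orientation: [2.975, -0.124, 0.921]
force: [-1.1, 2.4, 3.2]
opening: 0.0452
gripper_force: 20.0
```

Run:
```python
from plan import *
st=read_state(); print(st["q"])
tcp([.30,-.30,.27],-.08,.6,st)
tcp([.36,-.40,.27],-.08,.6,st)
```

```text
[-1.1016  0.2526  1.9004  0.7405  0.793   0.0717]
t 11.45 grasp now [ 0.4828 -0.4582  0.024 ] force [-1.0873  2.3702  3.2082] open 0.0452 | shift [-0.0222 -0.1423 -0.1464] turn [ 0.0023 -0.0004 -0.0028] TCP [ 0.3  -0.3   0.27]
t 11.45 grasp now [ 0.4828 -0.4582  0.024 ] force [-1.0873  2.3702  3.2082] open 0.0452 | shift [ 0.034  -0.0477 -0.1078] turn [ 0.0023 -0.0004 -0.0028] TCP [ 0.36 -0.4   0.27]
```

Emit:
carry_out([
  {"hand": 30, "x": -0.003, "y": 0, "z": -0.017, "ax": 0, "ay": 0, "az": 0},
  {"hand": 30, "x": -0.004, "y": 0, "z": -0.039, "ax": 0, "ay": 0, "az": 0},
  {"hand": 30, "x": -0.006, "y": 0, "z": -0.071, "ax": 0, "ay": 0, "az": 0},
  {"hand": 30, "x": -0.006, "y": 0, "z": -0.115, "ax": 0, "ay": 0, "az": 0},
  {"hand": 30, "x": 0.01, "y": 0, "z": -0.135, "ax": 0, "ay": 0, "az": 0},
])

```text
t: 12.08
tool_pos: [0.3196, -0.4446, 0.2795]
orientation: [2.974, -0.127, 0.919]
force: [0.3, -0.9, -1.4]
opening: 0.0446
gripper_force: 20.0
```

```bash
cat >> plan.py <<'E'
def goal2(p,yaw,lean,phi,st,show=True):
    "TCP p, lean as above (flipped hand: x_tool forward), then turned by phi about tool z"
    R0=R.from_rotvec(st["orientation"]).as_matrix(); p0=np.array(st["tool_pos"])
    y=-np.array([-np.sin(yaw),np.cos(yaw),0]); z=np.array([np.sin(lean)*np.cos(yaw),np.sin(lean)*np.sin(yaw),-np.cos(lean)])
    G=np.stack([np.cross(y,z),y,z],1)@R.from_rotvec([0,0,phi]).as_matrix(); p=np.array(p)
    t=.6; d=np.array([np.cos(t),0,np.sin(t)]); tip=p+G@(np.array([0,0,.167])+d*.124)
    print("shift",R0.T@(p-p0),"turn",R.from_matrix(R0.T@G).as_rotvec(),"tip",tip)
E
python3 - <<'E'
from plan import *
st=read_state(); print(st["q"],st["tool_pos"],st["opening"],st["force"])
goal2([.31,-.31,.30],-.08,.6,-1.45,st)
E
```

```text
[-1.2235 -0.0444  1.9686  0.6365  1.0377  0.1507] [ 0.3196 -0.4446  0.2795] 0.04455094305570798 [ 0.2678 -0.8983 -1.3846]
shift [-0.0057 -0.1333 -0.0289] turn [ 0.0025  0.0032 -1.4541] tip [ 0.4617 -0.2202  0.1113]
```

Emit:
carry_out([
  {"hand": 30, "x": 0, "y": -0.01, "z": -0.01, "ax": 0, "ay": 0, "az": -0.18},
  {"hand": 30, "x": -0.001, "y": -0.025, "z": -0.02, "ax": 0, "ay": 0, "az": -0.36},
  {"hand": 30, "x": -0.002, "y": -0.04, "z": -0.03, "ax": 0, "ay": 0, "az": -0.54},
  {"hand": 30, "x": -0.003, "y": -0.06, "z": -0.03, "ax": 0, "ay": 0, "az": -0.72},
  {"hand": 30, "x": -0.004, "y": -0.08, "z": -0.03, "ax": 0, "ay": 0, "az": -0.9},
  {"hand": 30, "x": -0.005, "y": -0.1, "z": -0.03, "ax": 0, "ay": 0, "az": -1.08},
  {"hand": 30, "x": -0.006, "y": -0.12, "z": -0.03, "ax": 0, "ay": 0, "az": -1.26},
  {"hand": 30, "x": -0.006, "y": -0.133, "z": -0.03, "ax": 0, "ay": 0, "az": -1.44},
])

```text
t: 13.08
tool_pos: [0.3101, -0.3092, 0.2993]
orientation: [2.07, 1.678, 0.594]
force: [0.5, 0.4, -1.0]
opening: 0.045
gripper_force: 20.0
```

Run:
```python
from plan import *
st=read_state(); print(st["q"],st["tool_pos"])
for a in(-.75,-.6,-.45,-.3,-.15,0,.15): goal2([.36*np.cos(a),.36*np.sin(a),.28],-.05,.6,-1.7,st)
im,d,P=snap("top","top6"); sc,_,_=snap("scene","scene6")
cv2.imwrite("pics/c6.png",np.vstack([cv2.resize(im[180:355,310:590],(640,300)),cv2.resize(sc[120:320,250:550],(640,300))]))
```

```text
[-1.1192 -0.4619  2.2723  0.5842  1.0756 -1.1278] [ 0.3101 -0.3092  0.2993]
shift [ 0.0525 -0.0607 -0.0133] turn [-0.0008  0.0188 -0.2818] tip [ 0.3913 -0.1502  0.0769]
shift [ 0.1    -0.0416  0.0037] turn [-0.0008  0.0188 -0.2818] tip [ 0.425  -0.1081  0.0769]
shift [ 0.1508 -0.0288  0.0167] turn [-0.0008  0.0188 -0.2818] tip [ 0.452  -0.0614  0.0769]
shift [ 0.2037 -0.0226  0.0255] turn [-0.0008  0.0188 -0.2818] tip [ 0.4718 -0.0112  0.0769]
shift [ 0.2574 -0.023   0.0298] turn [-0.0008  0.0188 -0.2818] tip [0.4838 0.0414 0.0769]
shift [ 0.3109 -0.0301  0.0295] turn [-0.0008  0.0188 -0.2818] tip [0.4879 0.0952 0.0769]
shift [ 0.3629 -0.0437  0.0247] turn [-0.0008  0.0188 -0.2818] tip [0.4838 0.149  0.0769]
```

View pics/c6.png

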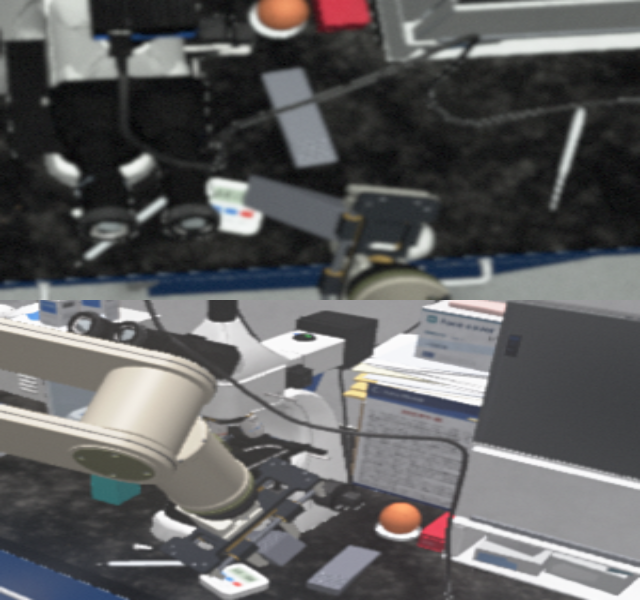

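The wedge is held and points left at top crop (295,210). The mouse, timer and thin wedge haven't moved. Next I'll go round in front of the microscope.

Emit:
carry_out([
  {"hand": 30, "x": 0.045, "y": -0.05, "z": -0.01, "ax": 0, "ay": 0.01, "az": -0.14},
  {"hand": 30, "x": 0.095, "y": -0.044, "z": 0.003, "ax": 0, "ay": 0.019, "az": -0.28},
  {"hand": 30, "x": 0.15, "y": -0.029, "z": 0.017, "ax": 0, "ay": 0.019, "az": -0.28},
  {"hand": 30, "x": 0.204, "y": -0.023, "z": 0.025, "ax": 0, "ay": 0.019, "az": -0.28},
  {"hand": 30, "x": 0.257, "y": -0.023, "z": 0.03, "ax": 0, "ay": 0.019, "az": -0.28},
  {"hand": 30, "x": 0.31, "y": -0.03, "z": 0.029, "ax": 0, "ay": 0.019, "az": -0.28},
  {"hand": 30, "x": 0.363, "y": -0.04, "z": 0.02, "ax": 0, "ay": 0.019, "az": -0.28},
  {"hand": 30, "x": 0.363, "y": -0.04, "z": 0.02, "ax": 0, "ay": 0.019, "az": -0.28},
])

```text
t: 14.18
tool_pos: [0.3736, 0.0612, 0.2964]
orientation: [1.799, 1.943, 0.516]
force: [0.7, 0.5, -1.8]
opening: 0.0448
gripper_force: 20.0
```

Run:
```python
from plan import *
st=read_state(); print(st["q"],st["tool_pos"],st["opening"])
z=np.array([np.sin(.6)*np.cos(YAW),np.sin(.6)*np.sin(YAW),-np.cos(.6)])
# pre-insertion: wedge tip at n=.665,e=.258 ; grasp n = tip-.124
for zz in(.15,.08,.026):
    g=ne(.665-.124,.258,zz); p=g-.167*z; print("tcp",p); goal2(p,YAW,.6,0,st)
goal2([.33,.12,.31],YAW,.6,-.2,st)
```

```text
[ 0.0544 -0.8404  2.4963 -0.0692  0.9039  0.004 ] [0.3736 0.0612 0.2964] 0.04477530938639949
tcp [0.4605 0.2324 0.2878]
shift [0.1662 0.082  0.0509] turn [-0.0177  0.0053  1.7019] tip [0.6785 0.2201 0.15  ]
tcp [0.4605 0.2324 0.2178]
shift [0.1708 0.0436 0.1093] turn [-0.0177  0.0053  1.7019] tip [0.6785 0.2201 0.08  ]
tcp [0.4605 0.2324 0.1638]
shift [0.1745 0.014  0.1543] turn [-0.0177  0.0053  1.7019] tip [0.6785 0.2201 0.026 ]
shift [ 0.0601 -0.0239 -0.0368] turn [-0.0176  0.0034  1.5019] tip [0.5474 0.1281 0.171 ]
```

Run:
```python
from plan import *
st=read_state()
goal2([.385,.061,.34],YAW,.6,-1.5,st)
goal2([.40,.10,.345],YAW,.6,-.7,st)
goal2([.42,.15,.345],YAW,.6,-.2,st)
```

```text
shift [-0.0037  0.0334 -0.0301] turn [-0.0147 -0.0072  0.202 ] tip [0.5303 0.155  0.1485]
shift [ 0.0339  0.0519 -0.0269] turn [-0.017  -0.001   1.0019] tip [0.6018 0.1546 0.1936]
shift [ 0.0826  0.0727 -0.0171] turn [-0.0176  0.0034  1.5019] tip [0.6374 0.1581 0.206 ]
```

Emit:
carry_out([
  {"hand": 30, "x": -0.003, "y": 0.02, "z": -0.025, "ax": 0, "ay": 0, "az": 0.05},
  {"hand": 30, "x": -0.003, "y": 0.035, "z": -0.03, "ax": -0.015, "ay": 0, "az": 0.2},
  {"hand": 30, "x": 0.005, "y": 0.04, "z": -0.03, "ax": -0.016, "ay": 0, "az": 0.38},
  {"hand": 30, "x": 0.012, "y": 0.043, "z": -0.029, "ax": -0.016, "ay": 0, "az": 0.56},
  {"hand": 30, "x": 0.02, "y": 0.046, "z": -0.028, "ax": -0.017, "ay": 0, "az": 0.74},
  {"hand": 30, "x": 0.03, "y": 0.05, "z": -0.027, "ax": -0.017, "ay": 0, "az": 0.92},
  {"hand": 30, "x": 0.04, "y": 0.055, "z": -0.025, "ax": -0.017, "ay": 0, "az": 1.1},
  {"hand": 30, "x": 0.06, "y": 0.064, "z": -0.021, "ax": -0.017, "ay": 0, "az": 1.28},
])

```text
t: 15.18
tool_pos: [0.4139, 0.1199, 0.3442]
orientation: [2.828, 0.494, 0.858]
force: [1.1, -0.9, -0.7]
opening: 0.0449
gripper_force: 20.0
```

Run:
```python
from plan import *
st=read_state(); print(st["q"],st["tool_pos"])
z=np.array([np.sin(.6)*np.cos(YAW),np.sin(.6)*np.sin(YAW),-np.cos(.6)])
for n,zz in((.62,.15),(.655,.15),):
    g=ne(n-.124,.258,zz); p=g-.167*z; print("tcp",p); goal2(p,YAW,.6,0,st)
```

```text
[ 0.241  -0.6277  2.2946 -0.2233  0.9123  1.5519] [0.4139 0.1199 0.3442]
tcp [0.4156 0.2349 0.2878]
shift [ 0.0127 -0.1201  0.0427] turn [0.0101 0.0043 0.4056] tip [0.6336 0.2226 0.15  ]
tcp [0.4506 0.233  0.2878]
shift [ 0.0394 -0.1089  0.0624] turn [0.0101 0.0043 0.4056] tip [0.6685 0.2206 0.15  ]
```

Emit:
carry_out([
  {"hand": 30, "x": 0.003, "y": -0.03, "z": 0.01, "ax": 0, "ay": 0, "az": 0.14},
  {"hand": 30, "x": 0.006, "y": -0.07, "z": 0.02, "ax": 0.01, "ay": 0.004, "az": 0.28},
  {"hand": 30, "x": 0.013, "y": -0.12, "z": 0.043, "ax": 0.01, "ay": 0.004, "az": 0.405},
  {"hand": 30, "x": 0.013, "y": -0.12, "z": 0.043, "ax": 0.01, "ay": 0.004, "az": 0.405},
  {"hand": 30, "x": 0.013, "y": -0.12, "z": 0.043, "ax": 0.01, "ay": 0.004, "az": 0.405},
])

```text
t: 15.8
tool_pos: [0.4145, 0.2352, 0.2868]
orientation: [2.982, -0.065, 0.92]
force: [0.9, 0.9, -1.4]
opening: 0.0454
gripper_force: 20.0
```

Run:
```python
from plan import *
st=read_state(); print(st["q"],st["tool_pos"])
z=np.array([np.sin(.6)*np.cos(YAW),np.sin(.6)*np.sin(YAW),-np.cos(.6)])
for n,zz in((.63,.06),(.65,.027),):
    g=ne(n-.124,.258,zz); p=g-.167*z; goal2(p,YAW,.6,0,st)
im,d,P=snap("top","top7"); sc,_,_=snap("scene","scene7")
cv2.imwrite("pics/c7.png",np.vstack([cv2.resize(im[150:350,110:350],(600,300)),cv2.resize(sc[130:280,200:350],(600,300))]))
```

```text
[ 0.5347 -0.3433  2.211  -0.4477  0.8103  2.3843] [0.4145 0.2352 0.2868]
shift [-0.0409 -0.0002  0.0798] turn [-0.0004  0.0015  0.0124] tip [0.6435 0.2221 0.06  ]
shift [-0.043  -0.0002  0.1183] turn [-0.0004  0.0015  0.0124] tip [0.6635 0.2209 0.027 ]
```

View pics/c7.png

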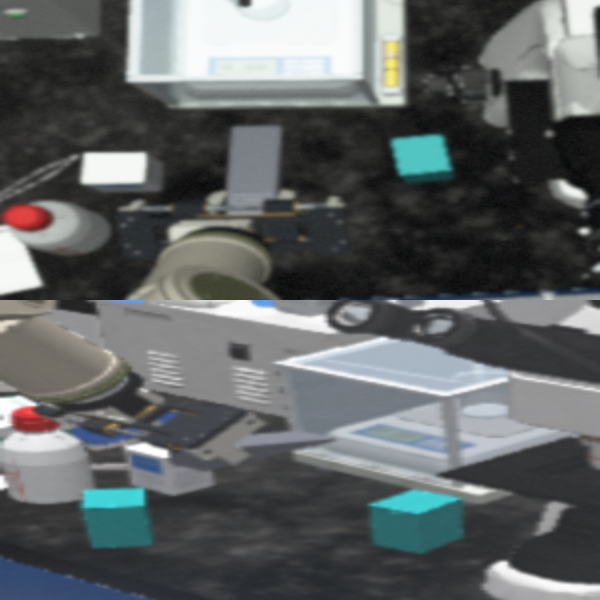

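The wedge points at the slab at top crop (257,165). The carton at (115,170) and the turquoise box at (420,155) are clear. The front turquoise box lies under the gripper body, so I'll approach nose-down with less lean and go flat once the tip is under the slab.

```bash
cat >> plan.py <<'E'
def tipgoal(n,lift,lean,st,e=.258,yaw=YAW):
    R0=R.from_rotvec(st["orientation"]).as_matrix(); p0=np.array(st["tool_pos"]); t=.6
    tv=np.array([0,0,.167])+.124*np.array([np.cos(t),0,np.sin(t)])+.024*np.array([-np.sin(t),0,np.cos(t)])
    y=-np.array([-np.sin(yaw),np.cos(yaw),0]); z=np.array([np.sin(lean)*np.cos(yaw),np.sin(lean)*np.sin(yaw),-np.cos(lean)])
    G=np.stack([np.cross(y,z),y,z],1); p=ne(n,e,lift)-G@tv
    now=p0+R0@tv; print("now n,e,z",now[:2]@N,now[:2]@E_,now[2],"| shift",R0.T@(p-p0),"turn",R.from_matrix(R0.T@G).as_rotvec(),"F",st["force"])
E
python3 - <<'E'
from plan import *
st=read_state()
for a in((.655,.06,.5),(.655,.012,.5),(.672,.004,.5),(.695,.002,.5)): tipgoal(*a,st)
E
```

```text
now n,e,z 0.6192217288881077 0.25931916254383935 0.1264928097731271 | shift [0.0182 0.0003 0.0674] turn [-0.0007 -0.101   0.0113] F [-0.3666 -0.0875 -0.6651]
now n,e,z 0.6192217288881077 0.25931916254383935 0.1264928097731271 | shift [-0.0089  0.      0.107 ] turn [-0.0007 -0.101   0.0113] F [-0.3666 -0.0875 -0.6651]
now n,e,z 0.6192217288881077 0.25931916254383935 0.1264928097731271 | shift [0.0006 0.0002 0.1232] turn [-0.0007 -0.101   0.0113] F [-0.3666 -0.0875 -0.6651]
now n,e,z 0.6192217288881077 0.25931916254383935 0.1264928097731271 | shift [0.0184 0.0004 0.1379] turn [-0.0007 -0.101   0.0113] F [-0.3666 -0.0875 -0.6651]
```

Emit:
carry_out([
  {"hand": 30, "x": 0.01, "y": 0, "z": 0.025, "ax": 0, "ay": -0.05, "az": 0.01},
  {"hand": 30, "x": 0.018, "y": 0, "z": 0.067, "ax": 0, "ay": -0.1, "az": 0.011},
  {"hand": 30, "x": 0.005, "y": 0, "z": 0.087, "ax": 0, "ay": -0.1, "az": 0.011},
  {"hand": 30, "x": -0.005, "y": 0, "z": 0.101, "ax": 0, "ay": -0.1, "az": 0.011},
  {"hand": 30, "x": -0.009, "y": 0, "z": 0.107, "ax": 0, "ay": -0.1, "az": 0.011},
  {"hand": 30, "x": -0.009, "y": 0, "z": 0.107, "ax": 0, "ay": -0.1, "az": 0.011},
])

```text
t: 16.65
tool_pos: [0.4668, 0.2331, 0.1943]
orientation: [3.03, -0.082, 0.775]
force: [0.6, 0.1, -1.3]
opening: 0.0452
gripper_force: 20.0
```

Run:
```python
from plan import *
st=read_state()
for a in((.672,.003,.5),(.695,.002,.5),(.697,.001,.6)): tipgoal(*a,st)
sc,_,_=snap("scene","scene8")
im,d,P=snap("top","top8")
cv2.imwrite("pics/c8.png",np.vstack([cv2.resize(im[150:310,130:290],None,fx=2.5,fy=2,interpolation=cv2.INTER_CUBIC),cv2.resize(sc[170:250,230:330],(400,280),interpolation=cv2.INTER_CUBIC)]))
```

```text
now n,e,z 0.6540990581982915 0.25961762743912264 0.011595332698876193 | shift [0.0117 0.0011 0.0161] turn [-0.0014 -0.0007  0.0017] F [ 0.6094  0.0872 -1.2534]
now n,e,z 0.6540990581982915 0.25961762743912264 0.011595332698876193 | shift [0.0314 0.0012 0.028 ] turn [-0.0014 -0.0007  0.0017] F [ 0.6094  0.0872 -1.2534]
now n,e,z 0.6540990581982915 0.25961762743912264 0.011595332698876193 | shift [0.0075 0.0012 0.04  ] turn [-0.0015  0.0993  0.0017] F [ 0.6094  0.0872 -1.2534]
```

View pics/c8.png

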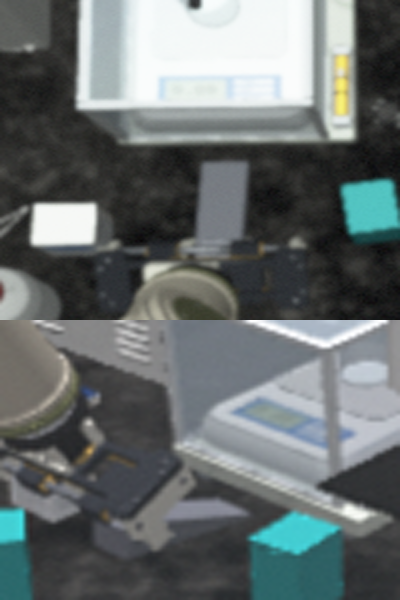

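The wedge tip sits just in front of the slab at crop (225,165), centred. The gripper's left end at (100,265) looks close to the carton, so I'll measure that gap.

Run:
```python
from plan import *
im,d,P=load("top","top8")
Q=P[230:320,130:215].reshape(-1,3); dark=im[230:320,130:215].reshape(-1,3).max(1)<110
n=Q[:,:2]@N; e=Q[:,:2]@E_
m=dark&(Q[:,2]>.05)&(Q[:,2]<.25); h,b=np.histogram(e[m],bins=np.arange(.3,.42,.005)); print("body e",dict(zip(b.round(3),h))); k=m&(e>.33)&(e<.365); print("n,z of body end",np.percentile(n[k],[2,50,98]),np.percentile(Q[k,2],[2,50,98]))
im,d,P=load("top","top3"); Q=P[240:290,135:180].reshape(-1,3); m=(Q[:,2]>.068)&(Q[:,2]<.09); print("carton e,n",np.percentile(Q[m,:2]@E_,[1,50,99]),np.percentile(Q[m,:2]@N,[1,50,99]))
```

```text
body e {np.float64(0.3): np.int64(26), np.float64(0.305): np.int64(26), np.float64(0.31): np.int64(21), np.float64(0.315): np.int64(22), np.float64(0.32): np.int64(41), np.float64(0.325): np.int64(79), np.float64(0.33): np.int64(69), np.float64(0.335): np.int64(86), np.float64(0.34): np.int64(69), np.float64(0.345): np.int64(68), np.float64(0.35): np.int64(57), np.float64(0.355): np.int64(2), np.float64(0.36): np.int64(0), np.float64(0.365): np.int64(0), np.float64(0.37): np.int64(23), np.float64(0.375): np.int64(11), np.float64(0.38): np.int64(1), np.float64(0.385): np.int64(1), np.float64(0.39): np.int64(2), np.float64(0.395): np.int64(2), np.float64(0.4): np.int64(2), np.float64(0.405): np.int64(0), np.float64(0.41): np.int64(0)}
n,z of body end [0.4543 0.487  0.526 ] [0.1258 0.1443 0.1614]
carton e,n [0.3742 0.4037 0.4364] [0.5043 0.564  0.5889]
```

Gap is 20 mm, so it clears. Inserting.

Emit:
carry_out([
  {"hand": 30, "x": 0.006, "y": 0.001, "z": 0.008, "ax": 0, "ay": 0, "az": 0},
  {"hand": 30, "x": 0.012, "y": 0.001, "z": 0.016, "ax": 0, "ay": 0, "az": 0},
  {"hand": 30, "x": 0.022, "y": 0.001, "z": 0.022, "ax": 0, "ay": 0, "az": 0},
  {"hand": 30, "x": 0.031, "y": 0.001, "z": 0.027, "ax": 0, "ay": 0, "az": 0},
  {"hand": 30, "x": 0.02, "y": 0.001, "z": 0.034, "ax": 0, "ay": 0.05, "az": 0},
  {"hand": 30, "x": 0.008, "y": 0.001, "z": 0.04, "ax": 0, "ay": 0.1, "az": 0},
  {"hand": 30, "x": 0.008, "y": 0.001, "z": 0.04, "ax": 0, "ay": 0.1, "az": 0},
])

```text
t: 17.62
tool_pos: [0.493, 0.2309, 0.1622]
orientation: [2.985, -0.079, 0.923]
force: [-0.7, -0.4, -1.2]
opening: 0.0445
gripper_force: 20.0
```

Run:
```python
from plan import *
st=read_state(); print(st["q"])
for n in(.72,.76): tipgoal(n,.001,.6,st)
```

```text
[ 0.4376  0.0797  2.097  -0.5929  0.4967  2.5211]
now n,e,z 0.6974066879920803 0.25901581996023393 0.000339955424452143 | shift [0.0189 0.0005 0.0122] turn [-0.0015  0.0004  0.0027] F [-0.6592 -0.4085 -1.1599]
now n,e,z 0.6974066879920803 0.25901581996023393 0.000339955424452143 | shift [0.0519 0.0006 0.0348] turn [-0.0015  0.0004  0.0027] F [-0.6592 -0.4085 -1.1599]
```

Emit:
carry_out([
  {"hand": 30, "x": 0.004, "y": 0, "z": 0.003, "ax": 0, "ay": 0, "az": 0},
  {"hand": 30, "x": 0.008, "y": 0, "z": 0.005, "ax": 0, "ay": 0, "az": 0},
  {"hand": 30, "x": 0.012, "y": 0, "z": 0.008, "ax": 0, "ay": 0, "az": 0},
  {"hand": 30, "x": 0.016, "y": 0, "z": 0.011, "ax": 0, "ay": 0, "az": 0},
])

```text
t: 18.12
tool_pos: [0.513, 0.2298, 0.1629]
orientation: [2.985, -0.082, 0.924]
force: [-0.3, -0.5, -1.3]
opening: 0.0449
gripper_force: 20.0
```

Emit:
carry_out([
  {"hand": 30, "x": 0.002, "y": 0, "z": 0.001, "ax": 0, "ay": 0, "az": 0},
  {"hand": 30, "x": 0.004, "y": 0, "z": 0.003, "ax": 0, "ay": 0, "az": 0},
])

```text
t: 18.38
tool_pos: [0.5176, 0.2295, 0.1625]
orientation: [2.985, -0.081, 0.924]
force: [-0.2, 0.2, -1.6]
opening: 0.0452
gripper_force: 20.0
```

Emit:
carry_out([
  {"hand": 30, "x": 0.002, "y": 0, "z": 0.001, "ax": 0, "ay": 0, "az": 0},
  {"hand": 30, "x": 0.004, "y": 0, "z": 0.003, "ax": 0, "ay": 0, "az": 0},
])

```text
t: 18.62
tool_pos: [0.5225, 0.2293, 0.1623]
orientation: [2.985, -0.081, 0.924]
force: [0.5, -0.8, -0.8]
opening: 0.0447
gripper_force: 20.0
```

Emit:
carry_out([
  {"hand": 30, "x": 0.002, "y": 0, "z": 0.001, "ax": 0, "ay": 0, "az": 0},
  {"hand": 30, "x": 0.004, "y": 0, "z": 0.003, "ax": 0, "ay": 0, "az": 0},
])

```text
t: 18.88
tool_pos: [0.5271, 0.229, 0.1617]
orientation: [2.985, -0.081, 0.922]
force: [-21.1, -0.4, 15.9]
opening: 0.0447
gripper_force: 20.0
```

Run:
```python
from plan import *
st=read_state(); print(st["q"])
tipgoal(.76,.001,.6,st)
im,d,P=snap("top","top9")
for t in ("top0","top9"):
    z=np.load(t+".npz")["im"]; c=z[170:222,254:280].astype(int); y=(c[...,2]>150)&(c[...,1]>120)&(c[...,0]<110); v,u=np.nonzero(y); print(t,len(v),v.min()+170,v.max()+170,u.min()+254,u.max()+254)
    uu=int(np.median(u)); print([int(c[k,uu-1:uu+2,0].mean()) for k in range(v.min()-2,v.max()+3)])
```

```text
[ 0.4039  0.1518  2.0188 -0.5622  0.487   2.4657]
now n,e,z 0.7314816625795464 0.2588486722146313 -0.0002679435787659168 | shift [0.0241 0.0005 0.0151] turn [-0.0012  0.0007  0.0016] F [-21.0805  -0.3779  15.8812]
top0 15 181 197 265 268
[113, 112, 113, 116, 128, 150, 169, 174, 161, 135, 115, 111, 113, 114, 114, 110, 104, 103, 108, 114, 116]
top9 15 180 197 265 268
[126, 112, 112, 114, 115, 128, 151, 170, 174, 162, 136, 116, 111, 114, 114, 113, 111, 104, 102, 109, 114, 116]
```

Emit:
carry_out([
  {"hand": 30, "x": 0.0006, "y": 0, "z": -0.0008, "ax": 0, "ay": 0, "az": 0},
  {"hand": 30, "x": 0.0006, "y": 0, "z": -0.0008, "ax": 0, "ay": 0, "az": 0},
])

```text
t: 19.18
tool_pos: [0.5273, 0.229, 0.1627]
orientation: [2.985, -0.081, 0.923]
force: [0.4, 1.6, -3.9]
opening: 0.0452
gripper_force: 20.0
```

Run:
```python
from plan import *
st=read_state(); tipgoal(.74,.0,.6,st); print(st["wrist_torque"])
```

```text
now n,e,z 0.7317621780406495 0.25891259993381943 0.0008757899161420113 | shift [0.0063 0.0004 0.0054] turn [-0.0015  0.0001  0.0017] F [ 0.3775  1.6344 -3.8721]
[0.176  1.0312 0.225 ]
```

Emit:
carry_out([
  {"hand": 30, "x": 0.0041, "y": 0, "z": 0.0028, "ax": 0, "ay": 0, "az": 0},
  {"hand": 30, "x": 0.0083, "y": 0, "z": 0.0056, "ax": 0, "ay": 0, "az": 0},
])

```text
t: 19.42
tool_pos: [0.5364, 0.2283, 0.162]
orientation: [2.985, -0.081, 0.919]
force: [-9.1, 0.5, 0.2]
opening: 0.0448
gripper_force: 20.0
```

Emit:
carry_out([
  {"hand": 30, "x": 0.0041, "y": 0, "z": 0.0028, "ax": 0, "ay": 0, "az": 0},
  {"hand": 30, "x": 0.0083, "y": 0, "z": 0.0056, "ax": 0, "ay": 0, "az": 0},
])

```text
t: 19.68
tool_pos: [0.5464, 0.2277, 0.162]
orientation: [2.985, -0.081, 0.919]
force: [-9.4, 0.3, -0.1]
opening: 0.0447
gripper_force: 20.0
```

Run:
```python
from plan import *
st=read_state(); tipgoal(.78,.0005,.6,st); print(st["wrist_torque"],st["q"])
```

```text
now n,e,z 0.7505636003753408 0.2584349941314982 -0.0003809681985929847 | shift [0.0242 0.0002 0.0161] turn [-0.0003  0.0026  0.0019] F [-9.4411  0.2713 -0.0841]
[0.0806 1.5949 0.0235] [ 0.3862  0.191   1.9726 -0.5397  0.4872  2.4292]
```

Emit:
carry_out([
  {"hand": 30, "x": 0.0041, "y": 0, "z": 0.0028, "ax": 0, "ay": 0, "az": 0},
  {"hand": 30, "x": 0.0083, "y": 0, "z": 0.0056, "ax": 0, "ay": 0, "az": 0},
  {"hand": 30, "x": 0.0083, "y": 0, "z": 0.0056, "ax": 0, "ay": 0, "az": 0},
])

```text
t: 20.05
tool_pos: [0.5568, 0.2271, 0.1622]
orientation: [2.985, -0.081, 0.92]
force: [-2.9, -0.4, -5.2]
opening: 0.0451
gripper_force: 20.0
```

Emit:
carry_out([
  {"hand": 30, "x": 0.0041, "y": 0, "z": 0.0026, "ax": 0, "ay": 0, "az": 0},
  {"hand": 30, "x": 0.0083, "y": 0, "z": 0.0054, "ax": 0, "ay": 0, "az": 0},
  {"hand": 30, "x": 0.0083, "y": 0, "z": 0.0054, "ax": 0, "ay": 0, "az": 0},
])

```text
t: 20.42
tool_pos: [0.5667, 0.2265, 0.1623]
orientation: [2.985, -0.081, 0.92]
force: [-1.6, 0.6, -4.7]
opening: 0.0448
gripper_force: 20.0
```

```bash
cat > bub.py <<'E'
from plan import *
import sys
st=read_state(); tipgoal(.78,.0,.6,st)
im,d,P=snap("top",sys.argv[1])
for t in ("top0","top9",sys.argv[1]):
    z=np.load(t+".npz"); c=z["im"][172:206,262:272].astype(int); Q=cloud("top",z["d"])
    print(t,"B",c[:,3:7,0].mean(1).astype(int),"R",c[:,3:7,2].mean(1).astype(int))
    F=Q[195:225,205:258].reshape(-1,3); F=F[(F[:,2]>.075)&(F[:,2]<.195)&(F[:,0]>.66)&(F[:,0]<.71)]
    A=np.c_[F[:,1],F[:,2],np.ones(len(F))]; k=np.linalg.lstsq(A,F[:,0],rcond=None)[0]; g=abs(F[:,0]-A@k)<.005; k=np.linalg.lstsq(A[g],F[g,0],rcond=None)[0]
    S=Q[185:214,265:269]; Tp=Q[100:200,175:252].reshape(-1,3); Tp=Tp[Tp[:,2]>.2]; 
    print("  pane tilt deg",np.degrees(np.arctan(-k[1])),len(F),"front x",k[0]*.22+k[2])
E
python3 bub.py top10; python3 -c "
from plan import *
cv2.imwrite('pics/lev.png',np.hstack([cv2.resize(np.load(t+'.npz')['im'][165:225,250:282],(260,480),interpolation=cv2.INTER_CUBIC) for t in('top0','top9','top10')]))"
```

```text
now n,e,z 0.7709534829173119 0.2584313884739217 8.345891479161205e-05 | shift [0.0069 0.0002 0.0053] turn [-0.0005  0.002   0.0017] F [-1.6333  0.6015 -4.6761]
top0 B [219 226 233 233 215 170 126 114 113 114 117 130 155 175 180 168 140 118
 112 114 115 115 111 104 103 109 115 116 116 116 117 116 118 118] R [218 221 228 228 219 216 224 235 237 237 237 234 228 222 219 209 203 218
 232 237 237 237 231 217 213 225 235 237 237 237 237 237 237 236]
  pane tilt deg 3.533662501916796 632 front x 0.694271242012265
top9 B [218 226 234 232 216 169 127 113 113 114 116 131 156 176 180 168 141 118
 112 114 115 114 112 104 102 109 115 117 117 118 117 117 118 118] R [217 222 229 228 220 215 225 234 237 238 237 235 228 224 219 210 203 218
 232 237 237 237 232 217 212 226 235 238 237 237 237 237 237 236]
  pane tilt deg 3.562678408361158 629 front x 0.6942696764086844
top10 B [232 231 218 177 132 114 114 115 115 115 115 115 114 114 121 146 167 174
 167 148 124 107 101 106 114 115 115 116 116 117 116 116 124 157] R [229 228 218 210 220 233 238 238 238 238 238 237 237 230 211 200 210 217
 220 225 225 215 207 220 233 236 235 235 235 235 235 234 229 219]
  pane tilt deg 0.8077457555905766 761 front x 0.693565522614995
```

View pics/lev.png

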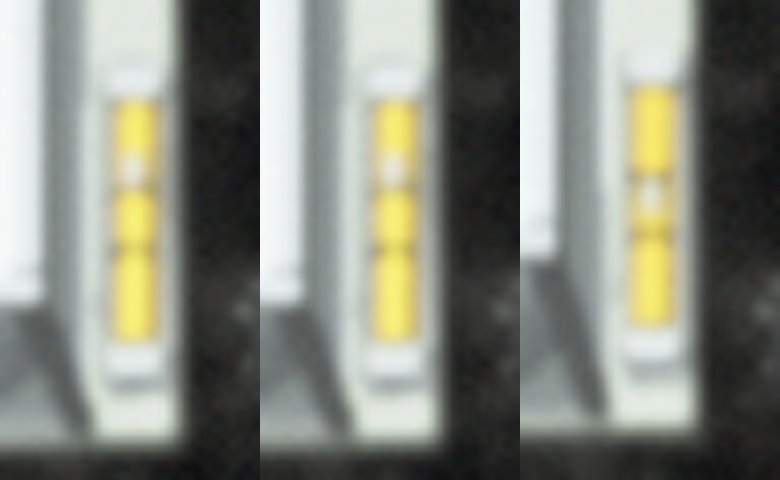

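The bubble in the third crop is already between the marks: it sits at (650,193), with the marks at y≈175 and y≈232. It is still about 3 mm toward the rear, so I'll push about 10 mm more.

Emit:
carry_out([
  {"hand": 30, "x": 0.0041, "y": 0, "z": 0.0029, "ax": 0, "ay": 0, "az": 0},
  {"hand": 30, "x": 0.008, "y": 0, "z": 0.0058, "ax": 0, "ay": 0, "az": 0},
  {"hand": 30, "x": 0.008, "y": 0, "z": 0.0058, "ax": 0, "ay": 0, "az": 0},
  {"hand": 30, "x": 0.008, "y": 0, "z": 0.0058, "ax": 0, "ay": 0, "az": 0},
])

```text
t: 20.98
tool_pos: [0.5767, 0.2261, 0.1625]
orientation: [2.985, -0.081, 0.922]
force: [-1.9, -0.6, -7.5]
opening: 0.0449
gripper_force: 20.0
```

```bash
python3 bub.py top11 | grep -v -A3 top0 | grep -v top9; python3 -c "from plan import *;print(read_state()['q'])"
```

```text
now n,e,z 0.7811706427390225 0.25860697002992267 0.0004452149901484348 | shift [-0.0015  0.0002 -0.0002] turn [-0.0009  0.001   0.0016] F [-1.9066 -0.599  -7.4683]
top0 B [219 226 233 233 215 170 126 114 113 114 117 130 155 175 180 168 140 118
 112 114 115 115 111 104 103 109 115 116 116 116 117 116 118 118] R [218 221 228 228 219 216 224 235 237 237 237 234 228 222 219 209 203 218
 232 237 237 237 231 217 213 225 235 237 237 237 237 237 237 236]
  pane tilt deg 3.533662501916796 632 front x 0.694271242012265
 112 114 115 114 112 104 102 109 115 117 117 118 117 117 118 118] R [217 222 229 228 220 215 225 234 237 238 237 235 228 224 219 210 203 218
 232 237 237 237 232 217 212 226 235 238 237 237 237 237 237 236]
  pane tilt deg 3.562678408361158 629 front x 0.6942696764086844
top11 B [234 230 212 169 131 117 115 114 114 114 114 114 111 104 107 127 152 170
 175 167 146 120 109 116 121 122 121 121 121 121 120 123 148 197] R [229 227 219 220 229 236 238 237 237 237 237 237 231 217 211 219 219 217
 215 217 214 206 216 231 236 237 237 236 236 236 235 231 222 221]
  pane tilt deg 0.06066157719843336 802 front x 0.693404477035839
[ 0.3614  0.2512  1.9001 -0.5098  0.486   2.3796]
```

Emit:
carry_out([
  {"hand": 30, "x": -0.0003, "y": 0, "z": 0.0004, "ax": 0, "ay": 0, "az": 0},
  {"hand": 30, "x": -0.0003, "y": 0, "z": 0.0004, "ax": 0, "ay": 0, "az": 0},
  {"hand": 62, "x": -0.0003, "y": 0, "z": 0.0004, "ax": 0, "ay": 0, "az": 0},
  {"hand": 62, "x": -0.0003, "y": 0, "z": 0.0004, "ax": 0, "ay": 0, "az": 0},
  {"hand": 62, "x": -0.0003, "y": 0, "z": 0.0004, "ax": 0, "ay": 0, "az": 0},
  {"hand": 62, "x": -0.0003, "y": 0, "z": 0.0004, "ax": 0, "ay": 0, "az": 0},
  {"hand": 62, "x": -0.0003, "y": 0, "z": 0.0004, "ax": 0, "ay": 0, "az": 0},
])

```text
t: 21.9
tool_pos: [0.5772, 0.2264, 0.1629]
orientation: [2.985, -0.081, 0.925]
force: [-0.0, 0.8, -0.4]
opening: 0.0577
gripper_force: 0.0
```

```bash
python3 bub.py top12 | sed -n '1p;/top12/,$p'
```

```text
now n,e,z 0.7819631668573639 0.25917258079390615 0.0012138906080601253 | shift [-0.0021  0.0006 -0.0002] turn [-0.0018 -0.0007  0.0015] F [-0.0122  0.8029 -0.4001]
top12 B [232 231 213 170 131 117 115 114 114 114 113 113 111 104 107 129 155 170
 171 161 138 113 106 112 114 114 114 113 114 113 113 115 142 194] R [228 227 218 217 227 235 237 237 237 237 237 237 232 217 202 209 215 215
 214 217 216 210 217 229 234 235 234 234 234 233 233 229 224 223]
  pane tilt deg 0.20929128080627027 803 front x 0.6934325821825585
```

The bubble is centred with the wedge released. Next I'll back off along the tool axis.

Emit:
carry_out([
  {"hand": 62, "x": 0, "y": 0, "z": -0.015, "ax": 0, "ay": 0, "az": 0},
  {"hand": 62, "x": 0, "y": 0, "z": -0.04, "ax": 0, "ay": 0, "az": 0},
  {"hand": 62, "x": 0, "y": 0, "z": -0.08, "ax": 0, "ay": 0, "az": 0},
  {"hand": 62, "x": 0, "y": 0, "z": -0.12, "ax": 0, "ay": 0, "az": 0},
  {"hand": 62, "x": 0, "y": 0, "z": -0.15, "ax": 0, "ay": 0, "az": 0},
  {"hand": 62, "x": 0, "y": 0, "z": -0.15, "ax": 0, "ay": 0, "az": 0},
  {"hand": 62, "x": 0, "y": 0, "z": -0.15, "ax": 0, "ay": 0, "az": 0},
])

```text
t: 22.82
tool_pos: [0.4926, 0.2308, 0.2858]
orientation: [2.985, -0.081, 0.923]
force: [-0.2, -0.2, -0.2]
opening: 0.0576
gripper_force: 0.0
```

```bash
python3 bub.py top13 | sed -n '1p;/top13/,$p'
python3 - <<'E'
from plan import *
im=np.load("top13.npz")["im"]; sc,_,_=snap("scene","scene13")
cv2.imwrite("pics/c13.png",np.vstack([cv2.resize(im[150:350,100:520],(630,300)),cv2.resize(sc[160:360,190:480],(630,300))]))
E
```

```text
now n,e,z 0.6970511763501244 0.258672817225912 0.12395003458924111 | shift [-0.0015  0.0004  0.1491] turn [-0.0014  0.      0.0016] F [-0.2071 -0.1657 -0.241 ]
top13 B [231 231 214 171 131 117 114 115 113 114 114 114 109 104 106 129 157 169
 172 162 138 114 106 111 115 113 113 114 114 113 112 116 143 194] R [227 227 219 217 228 235 237 237 237 237 237 237 231 216 202 210 216 215
 214 217 216 210 217 229 234 234 235 234 234 233 233 229 224 223]
  pane tilt deg 0.09966089391632736 792 front x 0.6932265975322206
```

View pics/c13.png

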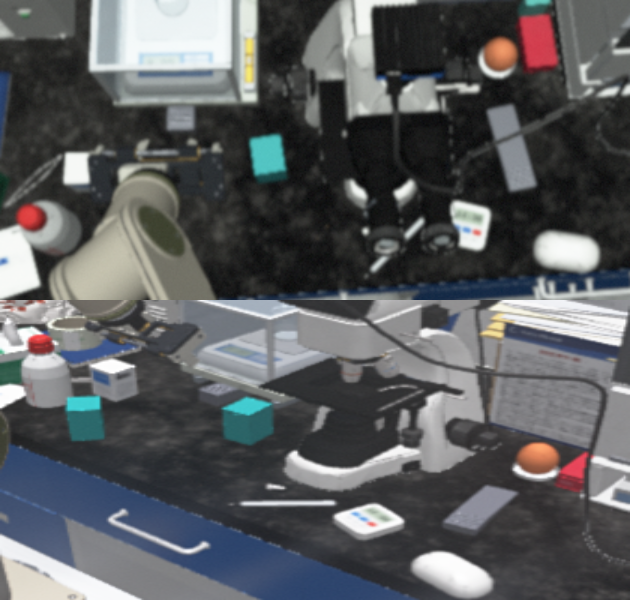

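The wedge sits under the middle of the slab front at top crop (180,118), with the bubble centred. The carton stands upright at (75,170) in the top view and (113,378) in the scene view. Everything else is in its place and the gripper is clear, so I'm handing in.

```bash
python3 -c "
from plant import robot
print(robot.close_job())"
```

```text
the job is handed in; nothing more can be done
None
```

The job is handed in, at about 23 s of the 72 s allowed: the carton stands upright to the left, the taller wedge is under the middle of the slab's front foot bar and carrying it, the bubble is centred between its marks, and nothing else looked moved in the last pictures.

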